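# Set out a tile-finishing kit

### The job

Set out the finishing kit on the blank plaster tile that lies between the white bowl and the glass jar: lay the cork sanding block flat on the middle of the tile, its long sides square to the line from the bowl to the jar, and lay the wax block flat and centred on top of it, pointing the same way. Stand the pot upright on the tile on the bowl's side of the sanding block and the spray bottle upright on the jar's side, both in line with the middle of the block and each midway between the block's long side and the tile's edge. Leave the bowl, the jar and the scrubbing brush where they are.

Things in the scene. Friction and masses are not known exactly. Their poses are not given: they have to be found in the camera images.
- tile: Pale blank plaster tile, flat, fixed to the table, 200 x 200 mm, 10 mm thick. Origin at the centre of its underside; z up, x away from the robot within 0.25 rad, y to the left. Bowl and jar stand 190 mm from its centre on its y axis, one on either side (which one varies). Pot and bottle belong at its x = 0, 61 mm from its centre along y; the block's y along its x.
- bowl: White round plastic bowl, 120 mm across the rim, 38 mm high, loose, beside the tile; to be left alone. Origin at the centre of its underside.
- jar: Open clear glass jar, 66 mm across, 112 mm high, loose, on the other side of the tile; to be left alone. Origin at the centre of its underside.
- block_mid (a point): Cork-brown sanding block, loose, on the table nearer the robot than the tile, off to its left or right, lying flat, 44 mm (its x) x 70 mm (its y) x 26 mm high. The point is its centre, 13 mm above its underside; z up. Grasp across the 44 mm.
- wax_mid (a point): Yellow block of wax, loose, on the table nearer the robot than the tile, off to its left or right, lying flat, 32 mm (its x) x 60 mm (its y) x 14 mm high. The point is its centre, 7 mm above its underside; z up. Grasp across the 32 mm.
- pot_mid (a point): Squat cylindrical off-white pot with a fixed ribbed screw lid, loose, on the table nearer the robot than the tile, off to its left or right, upright, 48 mm across the body (50 mm over the lid), 61 mm high. The point is on its axis half-way up, 30.5 mm above its underside; z up.
- bottle_collar (a point): Slim clear spray bottle with an amber filling, a white ribbed collar and a white pump head, loose, on the table nearer the robot than the tile, off to its left or right, upright, 139 mm high; body 36 mm across up to 94 mm, collar 24 mm across from 95 to 117 mm above its underside. The point is on its axis in the middle of the collar, 106 mm above its underside; z up. Grasp it at the collar: lower down, the head may meet the gripper.
- scrubber: Small scrubbing brush like a toothbrush with a red and white handle, lying on the robot's side of the tile, 195 mm long (its y), 17 mm wide and high, loose; to be left alone. Origin at the middle of its underside.
Mind the look-alikes: they are no part of the job. Of the things that look like the part that bears bottle_collar, take the one that is farthest to the robot's right at the start.

How it is judged:
By the outcome, as a careful person would: the job done as asked, in the order asked, and still so for the second after the job is handed in, with the robot touching nothing.
It also fails if it takes over 115 s, if anything falls off the work surface, if the arm or the gripper's body presses on something with over 40 N, if the wrist force passes 120 N, or if a joint passes its speed limit or range.

### The arm

A 6-joint arm with a two-finger parallel gripper is mounted at the origin on the work surface; the furniture and walls round the work are solid. World frame = base frame: x ahead of the robot, y to its left, z up, the work surface at z = 0. Lengths are in m, angles in rad, forces in N, time in s.
With the tool pointing down it reaches from about 0.35 to 0.775 m from the base axis. Payload 5.5 kg.
Tool frame: the origin (TCP) lies at the very end of the fingers, on their centre line; the grasp point (between the pads) lies 19 mm behind it (env.grasp_offset is the distance from the TCP to the grasp point, in m); z points along the fingers, x is the direction in which the jaws open and shut, and the axes are right-handed (so a half turn about z gives the same grasp; the last joint's range is limited). The gripper opens to 85 mm and grips with 20 to 120 N. Pads are 22 mm wide; open, the fingers measure 114 mm over their backs; the gripper's body (76 mm by 85 mm) begins 54 mm behind the grasp point. The pads swing forward as they close: fully open they stand 13 mm farther back than shut.
Start: joints at [-0.14, 0.313, 0.046, 1.304, 0, 1.431], TCP at [0.575, -0, 0.231] pointing down, gripper open.
Joint ranges: [-2.76, 2.76], [-0.86, 1.69], [-1.03, 1.26], [-2.2, 2.34], [-1.47, 1.5], [-3.14, 3.14]. Speed limits (rad/s): [2.57, 2.57, 3.14, 3.14, 3.14, 3.14].

### API

Orientations are given as a unit quaternion [w, x, y, z].
In Python, from workcell import status, viewer, env gives the robot as it stands.
- The arm moves only by the tool carry_out, never from a script. Its argument "plan" is a list of rows, each an object of numbers: "x", "y", "z": the shift along the tool's x, y, z in m; "ax", "ay", "az": the turn, a rotation vector about the tool's x, y, z in rad; "hand": the opening, from 0 (shut) to 1 (fully open). In form: [{"x": .., "y": .., "z": .., "ax": .., "ay": .., "az": .., "hand": ..}, ...]. A call has 1 to 12 rows; each row is the pose to reach, as a shift and turn from the pose measured when the call began, along the tool's axes at that moment; what a row does not reach only later rows make up. A row lasts 1/12 s, in which the tool goes at most 41.7 mm and 7.16 degrees, less where a joint would pass 70% of its speed; a pose out of reach is approached as far as the arm can. A call with a gripper value outside its range is refused whole. The fingers move at their own pace and stop on an object; "squeeze" is the grip in N (left out, the last holds). Time passes only in rows, so rows that repeat a pose let the fingers close. It gives the time, the measured TCP pose, the force and the opening at its end, in the units of the state.
- status.get_state(): the state, without advancing time (a new reading comes with each control period).
- viewer.read_camera(name): name is "scene" or "side" or "wrist"; returns the picture (420x560x3 uint8, red, green, blue); there is no depth.
- viewer.camera_model(name): a dict with "vfov" (degrees; the focal length in pixels is half the picture's height over the tangent of half this angle, whatever the lens; pixels are square), "cx", "cy" (the principal point, pixels), "T" (4x4, takes a point from camera to world coordinates). Camera axes: x right, y down, z forward; pixel columns grow to the right and rows downward; lengths in m; the calibration is good to about 2 mm. A picture is of the moment at which its call begins: read the wrist's pose just before it. camera_model takes no time and is no camera call; for the wrist camera it gives the pose at the moment of the call.
- env.hand_in(): hands the job in, once; it reports no verdict.
The state is a dict: "clock": time; "joint_pos": joint angles; "qvel": joint speeds; "tau": joint torques, N m; "tcp_pos": TCP position; "orientation": TCP orientation; "wrist_force": force on the tool from outside, world axes, zero at the start; "ft_torque": the same for the moment, N m; "finger_gap": finger opening in m.
Only numpy, scipy, OpenCV 4.12 (cv2) and the standard library are available. Lean on these libraries where they do the work, as an engineer would, in place of code of your own. Each camera call takes 0.05 s, during which the arm holds its last target.

## Working session

There is one attempt and no reset: what is moved stays moved. The work goes in short steps, Python scripts to look and compute and a tool call to move; the robot and the scene stay as the last step left them, time stands still between calls to the robot, and variables do not carry over. Pictures are saved under pics/ and viewed, and the job is handed in when it is done.

Besides the shell and the picture viewer there is one more tool, called after ">>>" by a JSON object that holds its "op" and its "data", one argument or row to a line. carry_out: Moves the arm, as the interface text tells. Its arguments: {"type":"object","properties":{"plan":{"type":"array"},"squeeze":{"type":"number"}},"required":["plan"]}

```bash
mkdir -p pics; ls; python3 - <<'E'
from workcell import status, viewer, env
import cv2,numpy as np
print(status.get_state(), env.grasp_offset)
for n in ["scene","side","wrist"]:
    m=viewer.camera_model(n); print(n,m)
    im=viewer.read_camera(n); cv2.imwrite(f"pics/{n}0.png",im[:,:,::-1])
E
```

```text
pics
{'clock': 0.0, 'joint_pos': array([-1.39572723e-01,  3.13980853e-01,  4.49808329e-02,  1.30360737e+00,
       -2.47930932e-05,  1.43118164e+00]), 'qvel': array([ 0.0012499 , -0.00048919, -0.0001006 , -0.001979  , -0.00045145,
       -0.00023099]), 'tau': array([-2.90074182e-03, -4.80629075e+01,  2.98531097e+01,  1.95313990e-02,
       -3.83516899e-04, -4.27451073e-05]), 'tcp_pos': array([5.74485678e-01, 7.07949606e-05, 2.30420757e-01]), 'orientation': array([-1.13720443e-04,  9.99999590e-01,  2.09915388e-05, -8.98448179e-04]), 'wrist_force': array([0.57423344, 0.84464031, 0.03430312]), 'ft_torque': array([ 0.01880143,  0.04449183, -0.0369828 ]), 'finger_gap': 0.08559571635734663} 0.0187
scene {'vfov': 48.434497541889996, 'cx': 276.87381899206906, 'cy': 210.86362127300097, 'T': array([[ 0.8726695 , -0.28283972,  0.39805732, -0.07533341],
       [-0.4879017 , -0.53842549,  0.68705889, -0.81753449],
       [ 0.01999667, -0.79378819, -0.60786548,  0.87395779],
       [ 0.        ,  0.        ,  0.        ,  1.        ]])}
side {'vfov': 45.2220972243192, 'cx': 283.7643652140436, 'cy': 209.13915882543088, 'T': array([[-0.53592836, -0.71258537,  0.45277245, -0.31793979],
       [-0.84415824,  0.46075116, -0.27405335,  0.51120334],
       [-0.01332902, -0.52908455, -0.84846442,  1.5747392 ],
       [ 0.        ,  0.        ,  0.        ,  1.        ]])}
wrist {'vfov': 62.76558858639183, 'cx': 286.0101999773488, 'cy': 206.19184576855784, 'T': array([[ 9.99996428e-01,  4.41465034e-04, -2.63608715e-03,
         5.75438923e-01],
       [-3.89030991e-04, -9.51721359e-01, -3.06963032e-01,
         7.76904546e-02],
       [-2.64433389e-03,  3.06962961e-01, -9.51717788e-01,
         3.73620722e-01],
       [ 0.00000000e+00,  0.00000000e+00,  0.00000000e+00,
         1.00000000e+00]])}
```

View pics/scene0.png

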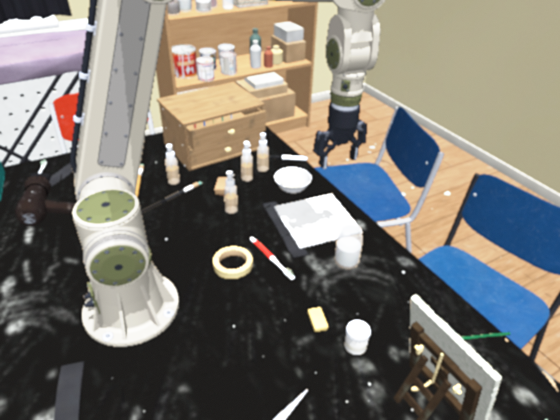

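View pics/side0.png

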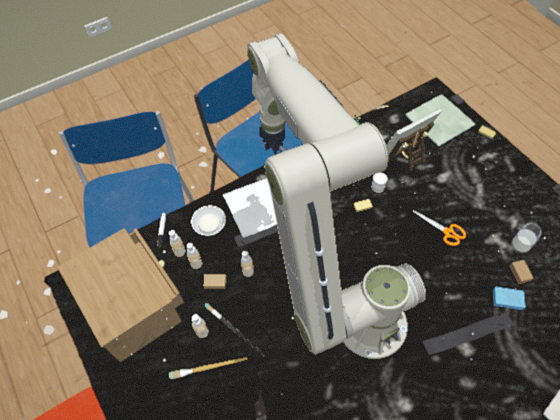

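View pics/wrist0.png

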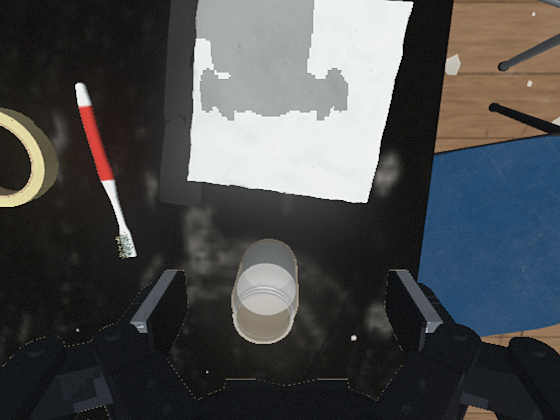

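```bash
cat > h.py <<'E'
import numpy as np,cv2
from workcell import status, viewer, env
def ray(n,u,v,m=None):
    m=m or viewer.camera_model(n); f=210/np.tan(np.radians(m['vfov']/2))
    T=m['T']; d=T[:3,:3]@np.array([(u-m['cx'])/f,(v-m['cy'])/f,1.]); return T[:3,3],d
def onz(n,u,v,z,m=None):
    o,d=ray(n,u,v,m); return o+d*(z-o[2])/d[2]
def proj(n,p,m=None):
    m=m or viewer.camera_model(n); f=210/np.tan(np.radians(m['vfov']/2))
    T=m['T']; c=T[:3,:3].T@(np.array(p)-T[:3,3]); return m['cx']+f*c[0]/c[2], m['cy']+f*c[1]/c[2]
def crop(src,dst,x0,y0,x1,y1,k):
    im=cv2.imread(src)[y0:y1,x0:x1]; im=cv2.resize(im,None,fx=k,fy=k,interpolation=cv2.INTER_CUBIC)
    st=20
    for x in range((x0//st+1)*st,x1,st):
        cv2.line(im,((x-x0)*k,0),((x-x0)*k,6),(0,255,0),1); cv2.putText(im,str(x),((x-x0)*k-10,16),0,.35,(0,255,0),1)
    for y in range((y0//st+1)*st,y1,st):
        cv2.line(im,(0,(y-y0)*k),(6,(y-y0)*k),(0,255,0),1); cv2.putText(im,str(y),(8,(y-y0)*k+4),0,.35,(0,255,0),1)
    cv2.imwrite(dst,im)
E
python3 - <<'E'
from h import *
np.set_printoptions(precision=4,suppress=True)
for n,l in dict(scene=[(173,184),(247,180),(263,171),(231,212),(221,192)],side=[(178,257),(196,268),(248,275),(201,336),(214,290),(521,280),(362,209),(380,191),(487,134)]).items():
    for p in l: print(n,p,onz(n,*p,0))
crop('pics/side0.png','pics/s1.png',150,180,290,350,4) if 0 else crop('pics/side0.png','pics/s1.png',140,180,300,330,4)
crop('pics/scene0.png','pics/c1.png',150,120,310,230,5)
crop('pics/scene0.png','pics/c2.png',230,190,390,340,4)
E
```

```text
scene (173, 184) [0.2643 0.4573 0.    ]
scene (247, 180) [0.4913 0.366  0.    ]
scene (263, 171) [0.5652 0.3908 0.    ]
scene (231, 212) [0.3699 0.2306 0.    ]
scene (221, 192) [0.3858 0.3421 0.    ]
side (178, 257) [0.5566 0.4176 0.    ]
side (196, 268) [0.4849 0.384  0.    ]
side (248, 275) [0.3653 0.2466 0.    ]
side (201, 336) [0.2632 0.4797 0.    ]
side (214, 290) [0.3797 0.3703 0.    ]
side (521, 280) [-0.1476 -0.5167  0.    ]
side (362, 209) [ 0.3669 -0.2391  0.    ]
side (380, 191) [ 0.394  -0.3438  0.    ]
side (487, 134) [ 0.3789 -0.8766  0.    ]
```

View pics/s1.png

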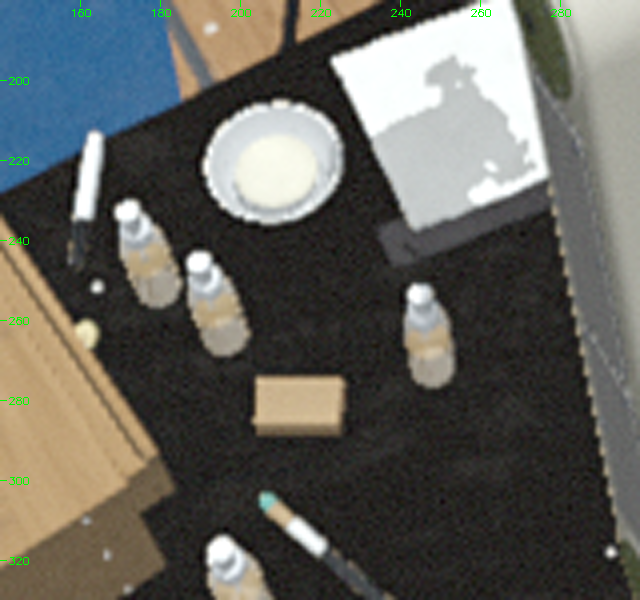

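View pics/c1.png

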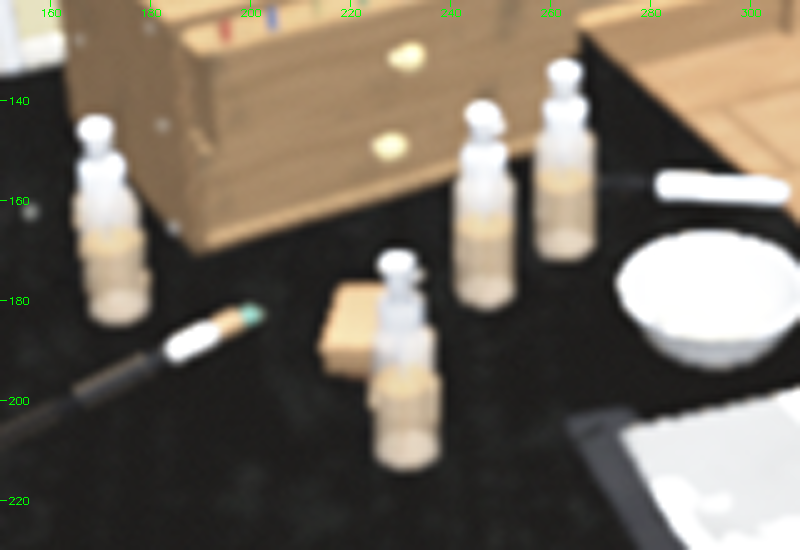

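View pics/c2.png

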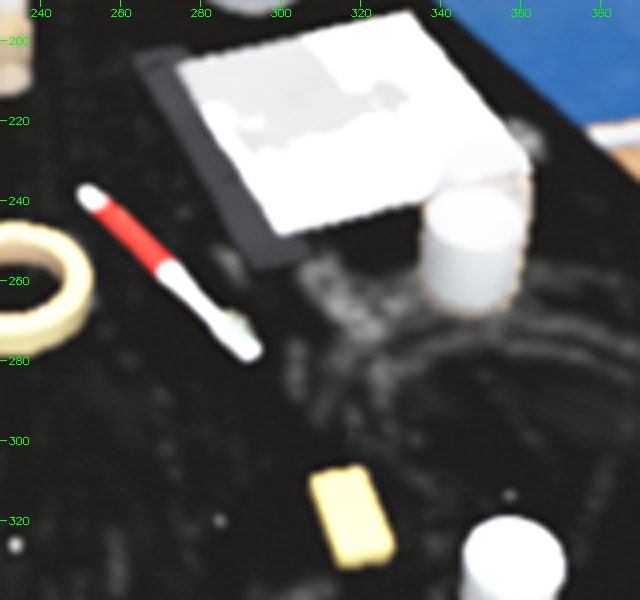

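```bash
python3 - <<'E'
from h import *
np.set_printoptions(precision=4,suppress=True)
print('wrist')
for p in [(189,181),(367,203),(413,2),(203,1)]: print(p,onz('wrist',*p,.01))
print('jar base',onz('wrist',264,312,0))
print('scene tile',[onz('scene',*p,.01) for p in [(274,206),(332,193),(361,229),(300,248.5)]])
print('side tile',[onz('side',*p,.01) for p in [(223,195),(268,182),(243.5,237),(277,225)]])
print('bowl rim ctr',onz('side',208.5,220,.038), 'scene',onz('scene',292,177,.038))
print('block side top',[onz('side',*p,.026) for p in [(204,274),(226,274),(226.5,286),(203.5,285.5)]])
print('wax scene top',[onz('scene',*p,.014) for p in [(307.5,308.5),(321,306),(328,326),(315,329.5)]])
E
python3 - <<'E'
from h import *
crop('pics/side0.png','pics/s2.png',340,165,480,265,5)
crop('pics/wrist0.png','pics/w2.png',150,0,430,220,2)
crop('pics/scene0.png','pics/c3.png',290,280,390,370,6)
E
```

```text
wrist
(189, 181) [ 0.4693 -0.011   0.01  ]
(367, 203) [ 0.6642 -0.0359  0.01  ]
(413, 2) [0.6929 0.1602 0.01  ]
(203, 1) [0.4973 0.1612 0.01  ]
jar base [ 0.5466 -0.1837  0.    ]
scene tile [array([0.4946, 0.1847, 0.01  ]), array([0.6937, 0.159 , 0.01  ]), array([ 0.6651, -0.0309,  0.01  ]), array([ 0.4636, -0.0197,  0.01  ])]
side tile [array([0.6926, 0.1628, 0.01  ]), array([ 0.6517, -0.009 ,  0.01  ]), array([0.4963, 0.1878, 0.01  ]), array([0.4736, 0.0621, 0.01  ])]
bowl rim ctr [0.6089 0.2638 0.038 ] scene [0.6043 0.2628 0.038 ]
block side top [array([0.4373, 0.3736, 0.026 ]), array([0.3972, 0.3113, 0.026 ]), array([0.3583, 0.331 , 0.026 ]), array([0.4012, 0.3944, 0.026 ])]
wax scene top [array([ 0.3656, -0.2137,  0.014 ]), array([ 0.3984, -0.2225,  0.014 ]), array([ 0.3795, -0.2801,  0.014 ]), array([ 0.3477, -0.2743,  0.014 ])]
```

View pics/s2.png

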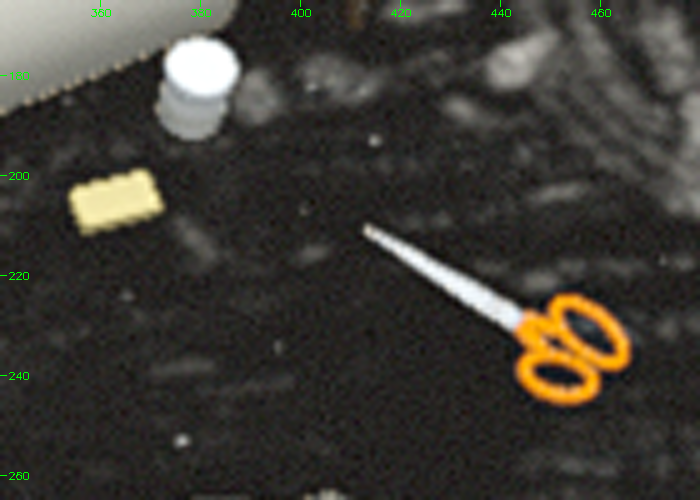

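View pics/c3.png

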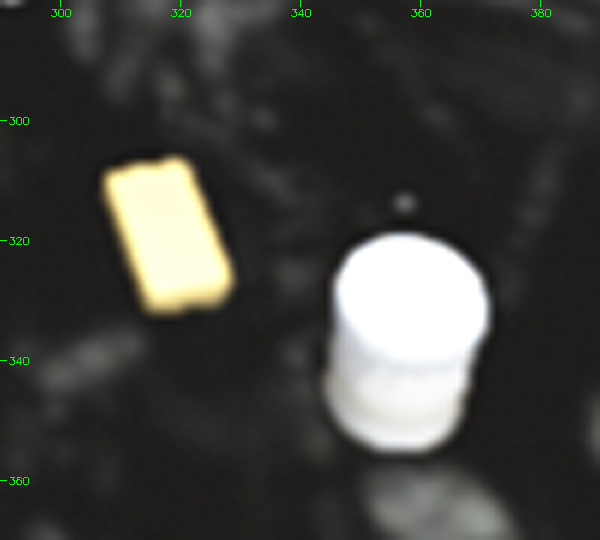

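```bash
cat >> h.py <<'E'
from scipy.spatial.transform import Rotation as R
def go(x,y,z,yaw=None,tilt=None):
    """yaw: world angle (deg) of tool x, pointing down; prints shift in tool axes"""
    s=status.get_state(); q=s['orientation']; Rc=R.from_quat([q[1],q[2],q[3],q[0]])
    p=s['tcp_pos']; d=Rc.inv().apply(np.array([x,y,z])-p)
    if yaw is not None:
        a=np.radians(yaw); Rt=R.from_matrix(np.array([[np.cos(a),np.sin(a),0],[np.sin(a),-np.cos(a),0],[0,0,-1.]]))
        rv=(Rc.inv()*Rt).as_rotvec()
    else: rv=np.zeros(3)
    print('shift',np.round(d,4),'rot',np.round(rv,4),'dist',round(float(np.linalg.norm(d)),3))
def st():
    s=status.get_state(); q=s['orientation']; M=R.from_quat([q[1],q[2],q[3],q[0]]).as_matrix()
    print('t',round(s['clock'],2),'tcp',np.round(s['tcp_pos'],4),'yaw',round(float(np.degrees(np.arctan2(M[1,0],M[0,0]))),2),'z',np.round(M[:,2],4),'gap',round(s['finger_gap'],4),'F',np.round(s['wrist_force'],1))
def snap(n,f):
    m=viewer.camera_model(n); im=viewer.read_camera(n); cv2.imwrite(f'pics/{f}.png',im[:,:,::-1])
    import pickle; pickle.dump(m,open(f'pics/{f}.pkl','wb')); return m
def load(f):
    import pickle; return pickle.load(open(f'pics/{f}.pkl','rb'))
E
python3 - <<'E'
from h import *
print(onz('scene',190,170,0),onz('side',173,313,0),onz('side',120,358,0))
print(onz('scene',267,149,0))
go(0.3985,0.3526,0.20,-33.4)
E
```

```text
[0.34452601 0.51242065 0.        ] [0.38110438 0.52158807 0.        ] [0.33765279 0.72552776 0.        ]
[0.64917613 0.51781062 0.        ]
shift [-0.1761 -0.3526  0.0309] rot [3.000e-04 1.400e-03 5.829e-01] dist 0.395
```

>>> {"op": "carry_out", "data": {
  "plan": [
    {"x": -0.176, "y": -0.353, "z": 0.03, "az": 0.583, "hand": 1},
    {"x": -0.176, "y": -0.353, "z": 0.03, "az": 0.583, "hand": 1},
    {"x": -0.176, "y": -0.353, "z": 0.03, "az": 0.583, "hand": 1},
    {"x": -0.176, "y": -0.353, "z": 0.03, "az": 0.583, "hand": 1},
    {"x": -0.176, "y": -0.353, "z": 0.03, "az": 0.583, "hand": 1},
    {"x": -0.176, "y": -0.353, "z": 0.03, "az": 0.583, "hand": 1},
    {"x": -0.176, "y": -0.353, "z": 0.03, "az": 0.583, "hand": 1},
    {"x": -0.176, "y": -0.353, "z": 0.03, "az": 0.583, "hand": 1},
    {"x": -0.176, "y": -0.353, "z": 0.03, "az": 0.583, "hand": 1},
    {"x": -0.176, "y": -0.353, "z": 0.03, "az": 0.583, "hand": 1},
    {"x": -0.176, "y": -0.353, "z": 0.03, "az": 0.583, "hand": 1},
    {"x": -0.176, "y": -0.353, "z": 0.03, "az": 0.583, "hand": 1}
  ],
  "squeeze": 40
}}

```text
schema error: expected keys x, y, z, ax, ay, az, hand
```

```bash
python3 - <<'E'
from h import *
st(); snap('wrist','w3')
E
```

```text
t 0.15 tcp [0.5746 0.     0.2306] yaw -0.0 z [-1.4e-03  2.0e-04 -1.0e+00] gap 0.0854 F [ 0.4  0.5 -0.3]
```

View pics/w3.png

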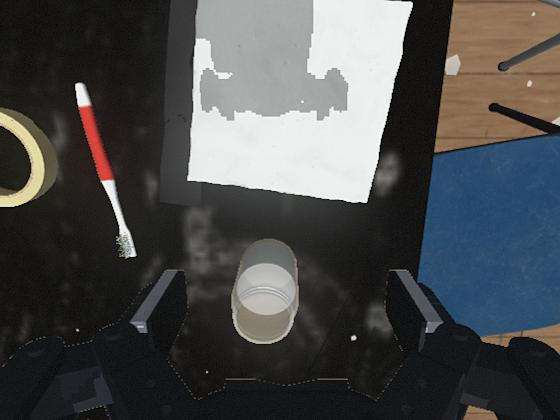

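>>> {"op": "carry_out", "data": {
  "plan": [
    {"x": -0.176, "y": -0.353, "z": 0.03, "ax": 0, "ay": 0, "az": 0.583, "hand": 1},
    {"x": -0.176, "y": -0.353, "z": 0.03, "ax": 0, "ay": 0, "az": 0.583, "hand": 1},
    {"x": -0.176, "y": -0.353, "z": 0.03, "ax": 0, "ay": 0, "az": 0.583, "hand": 1},
    {"x": -0.176, "y": -0.353, "z": 0.03, "ax": 0, "ay": 0, "az": 0.583, "hand": 1},
    {"x": -0.176, "y": -0.353, "z": 0.03, "ax": 0, "ay": 0, "az": 0.583, "hand": 1},
    {"x": -0.176, "y": -0.353, "z": 0.03, "ax": 0, "ay": 0, "az": 0.583, "hand": 1},
    {"x": -0.176, "y": -0.353, "z": 0.03, "ax": 0, "ay": 0, "az": 0.583, "hand": 1},
    {"x": -0.176, "y": -0.353, "z": 0.03, "ax": 0, "ay": 0, "az": 0.583, "hand": 1},
    {"x": -0.176, "y": -0.353, "z": 0.03, "ax": 0, "ay": 0, "az": 0.583, "hand": 1},
    {"x": -0.176, "y": -0.353, "z": 0.03, "ax": 0, "ay": 0, "az": 0.583, "hand": 1},
    {"x": -0.176, "y": -0.353, "z": 0.03, "ax": 0, "ay": 0, "az": 0.583, "hand": 1},
    {"x": -0.176, "y": -0.353, "z": 0.03, "ax": 0, "ay": 0, "az": 0.583, "hand": 1}
  ],
  "squeeze": 40
}}

```text
clock: 1.2
tcp_pos: [0.3974, 0.3543, 0.2006]
orientation: [0.0, 0.958, -0.286, -0.001]
wrist_force: [0.4, -0.6, 0.6]
finger_gap: 0.0855
```

```bash
python3 - <<'E'
from h import *
st(); snap('wrist','w3')
E
```

```text
t 1.2 tcp [0.3974 0.3543 0.2006] yaw -33.18 z [-1.6e-03 -5.0e-04 -1.0e+00] gap 0.0855 F [ 0.4 -0.6  0.6]
```

View pics/w3.png

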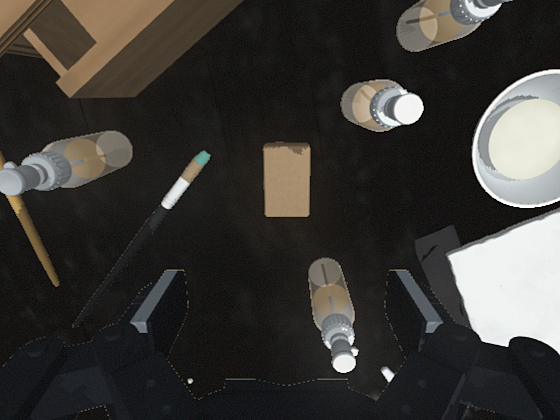

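```bash
python3 - <<'E'
from h import *
crop('pics/w3.png','pics/w3a.png',240,130,360,230,6)
crop('pics/w3.png','pics/w3b.png',280,240,400,390,5)
E
```

```text
(no output)
```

View pics/w3a.png

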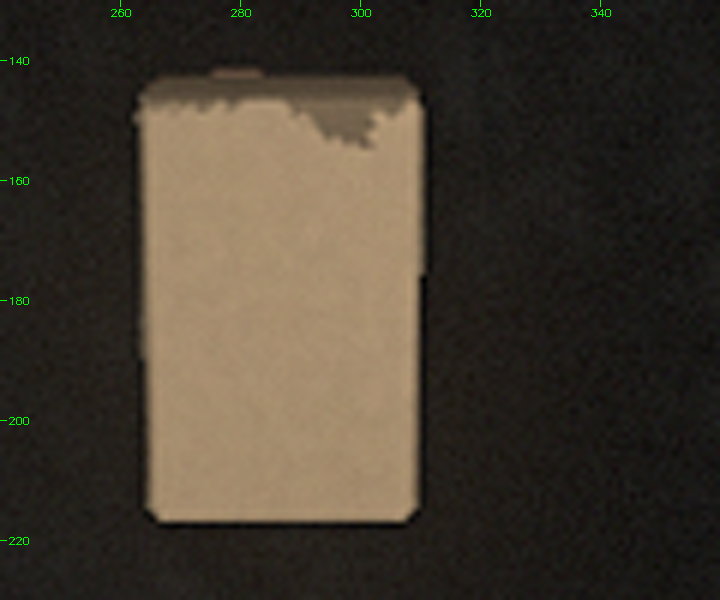

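View pics/w3b.png

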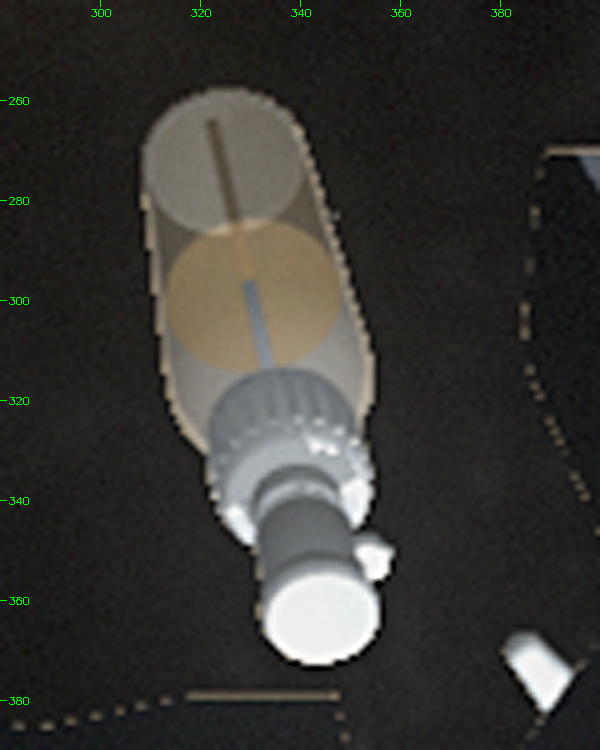

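```bash
python3 - <<'E'
from h import *
np.set_printoptions(precision=4,suppress=True)
m=load('w3'); g=lambda u,v,z: onz('wrist',u,v,z,m)
c=[g(263.5,143,.026),g(310.5,143,.026),g(310,217,.026),g(264.7,217,.026)]
print(c,[np.linalg.norm(c[i]-c[(i+1)%4]) for i in range(4)])
c=np.array([g(263.5,147,.026),g(310.5,147,.026),g(310,217,.026),g(264.7,217,.026)])
print([np.linalg.norm(c[i]-c[(i+1)%4]) for i in range(4)],c.mean(0))
e=(c[0]+c[1]-c[2]-c[3]); print('long ang',np.degrees(np.arctan2(e[1],e[0])))
for a,b in((0,1),(3,2)): e=c[b]-c[a]; print('short ang',np.degrees(np.arctan2(e[1],e[0])))
print('bottle',g(324.5,272,0),g(344,363.3,.139), g(337.5,322,.117))
cc=c.mean(0)
go(cc[0],cc[1],.1,-33)
go(cc[0],cc[1],.003,-33)
E
```

```text
[array([0.4004, 0.3954, 0.026 ]), array([0.4364, 0.3718, 0.026 ]), array([0.3979, 0.311 , 0.026 ]), array([0.3608, 0.3353, 0.026 ])] [np.float64(0.04302163368346231), np.float64(0.07195348794317259), np.float64(0.0443912306804169), np.float64(0.07196777561605676)]
[np.float64(0.04317545819549265), np.float64(0.0683070871048557), np.float64(0.0443912306804169), np.float64(0.0683208242914005)] [0.3979 0.3519 0.026 ]
long ang 57.12967068109916
short ang -33.19089840827557
short ang -33.164387136903514
bottle [0.3733 0.2379 0.    ] [0.3739 0.2392 0.139 ] [0.3824 0.2568 0.117 ]
shift [0.0007 0.0013 0.1007] rot [ 0.0012  0.0009 -0.0053] dist 0.101
shift [0.0008 0.0011 0.1977] rot [ 0.0012  0.0009 -0.0053] dist 0.198
```

>>> {"op": "carry_out", "data": {
  "plan": [
    {"x": 0.001, "y": 0.001, "z": 0.04, "ax": 0.001, "ay": 0.001, "az": 0, "hand": 1},
    {"x": 0.001, "y": 0.001, "z": 0.08, "ax": 0.001, "ay": 0.001, "az": 0, "hand": 1},
    {"x": 0.001, "y": 0.001, "z": 0.12, "ax": 0.001, "ay": 0.001, "az": 0, "hand": 1},
    {"x": 0.001, "y": 0.001, "z": 0.15, "ax": 0.001, "ay": 0.001, "az": 0, "hand": 1},
    {"x": 0.001, "y": 0.001, "z": 0.175, "ax": 0.001, "ay": 0.001, "az": 0, "hand": 1},
    {"x": 0.001, "y": 0.001, "z": 0.19, "ax": 0.001, "ay": 0.001, "az": 0, "hand": 1},
    {"x": 0.001, "y": 0.001, "z": 0.197, "ax": 0.001, "ay": 0.001, "az": 0, "hand": 1},
    {"x": 0.001, "y": 0.001, "z": 0.197, "ax": 0.001, "ay": 0.001, "az": 0, "hand": 1},
    {"x": 0.001, "y": 0.001, "z": 0.197, "ax": 0.001, "ay": 0.001, "az": 0, "hand": 0.7},
    {"x": 0.001, "y": 0.001, "z": 0.197, "ax": 0.001, "ay": 0.001, "az": 0, "hand": 0.5},
    {"x": 0.001, "y": 0.001, "z": 0.197, "ax": 0.001, "ay": 0.001, "az": 0, "hand": 0.3},
    {"x": 0.001, "y": 0.001, "z": 0.197, "ax": 0.001, "ay": 0.001, "az": 0, "hand": 0.3}
  ]
}}

```text
clock: 2.25
tcp_pos: [0.3994, 0.3525, 0.0053]
orientation: [-0.001, 0.958, -0.287, 0.001]
wrist_force: [0.9, -0.4, -0.5]
finger_gap: 0.0437
```

```bash
python3 - <<'E'
from h import *
st()
E
```

```text
t 2.25 tcp [0.3994 0.3525 0.0053] yaw -33.31 z [ 0.0026  0.0014 -1.    ] gap 0.0437 F [ 0.9 -0.4 -0.5]
```

```bash
python3 - <<'E'
from h import *
print(status.get_state()['joint_pos'])
go(0.62,0.07,0.25,82.8)
E
```

```text
[ 5.72569722e-01  4.09575172e-01 -4.14490002e-01  7.43810081e-01
 -2.66088964e-04  2.72467927e+00]
shift [ 0.3399  0.1144 -0.2445] rot [-2.0000e-04 -3.5000e-03 -2.0264e+00] dist 0.434
```

>>> {"op": "carry_out", "data": {
  "plan": [
    {"x": 0, "y": 0, "z": -0.02, "ax": 0, "ay": 0, "az": 0, "hand": 0.2},
    {"x": 0, "y": 0, "z": -0.06, "ax": 0, "ay": 0, "az": 0, "hand": 0.2},
    {"x": 0, "y": 0, "z": -0.1, "ax": 0, "ay": 0, "az": 0, "hand": 0.2},
    {"x": 0, "y": 0, "z": -0.14, "ax": 0, "ay": 0, "az": 0, "hand": 0.2},
    {"x": 0, "y": 0, "z": -0.18, "ax": 0, "ay": 0, "az": -0.1, "hand": 0.2},
    {"x": 0.34, "y": 0.114, "z": -0.244, "ax": 0, "ay": -0.004, "az": -2.026, "hand": 0.2},
    {"x": 0.34, "y": 0.114, "z": -0.244, "ax": 0, "ay": -0.004, "az": -2.026, "hand": 0.2},
    {"x": 0.34, "y": 0.114, "z": -0.244, "ax": 0, "ay": -0.004, "az": -2.026, "hand": 0.2},
    {"x": 0.34, "y": 0.114, "z": -0.244, "ax": 0, "ay": -0.004, "az": -2.026, "hand": 0.2},
    {"x": 0.34, "y": 0.114, "z": -0.244, "ax": 0, "ay": -0.004, "az": -2.026, "hand": 0.2},
    {"x": 0.34, "y": 0.114, "z": -0.244, "ax": 0, "ay": -0.004, "az": -2.026, "hand": 0.2},
    {"x": 0.34, "y": 0.114, "z": -0.244, "ax": 0, "ay": -0.004, "az": -2.026, "hand": 0.2}
  ]
}}

```text
clock: 3.25
tcp_pos: [0.5655, 0.1402, 0.2346]
orientation: [-0.001, 0.985, 0.17, 0.001]
wrist_force: [0.9, 0.8, -0.1]
finger_gap: 0.0437
```

```bash
python3 - <<'E'
from h import *
st();print(status.get_state()['joint_pos'])
go(0.62,0.07,0.25,82.8)
E
```

```text
t 3.25 tcp [0.5655 0.1402 0.2346] yaw 19.62 z [ 0.0023  0.0018 -1.    ] gap 0.0437 F [ 0.9  0.8 -0.1]
[0.10451707 0.32512729 0.07065811 1.31390306 0.00153672 1.33280927]
shift [ 0.0278  0.0844 -0.0154] rot [ 7.0000e-04 -2.9000e-03 -1.1026e+00] dist 0.09
```

>>> {"op": "carry_out", "data": {
  "plan": [
    {"x": 0.028, "y": 0.084, "z": -0.015, "ax": 0, "ay": -0.003, "az": -1.103, "hand": 0.2},
    {"x": 0.028, "y": 0.084, "z": -0.015, "ax": 0, "ay": -0.003, "az": -1.103, "hand": 0.2},
    {"x": 0.028, "y": 0.084, "z": -0.015, "ax": 0, "ay": -0.003, "az": -1.103, "hand": 0.2},
    {"x": 0.028, "y": 0.084, "z": -0.015, "ax": 0, "ay": -0.003, "az": -1.103, "hand": 0.2},
    {"x": 0.028, "y": 0.084, "z": -0.015, "ax": 0, "ay": -0.003, "az": -1.103, "hand": 0.2},
    {"x": 0.028, "y": 0.084, "z": -0.015, "ax": 0, "ay": -0.003, "az": -1.103, "hand": 0.2},
    {"x": 0.028, "y": 0.084, "z": -0.015, "ax": 0, "ay": -0.003, "az": -1.103, "hand": 0.2},
    {"x": 0.028, "y": 0.084, "z": -0.015, "ax": 0, "ay": -0.003, "az": -1.103, "hand": 0.2},
    {"x": 0.028, "y": 0.084, "z": -0.015, "ax": 0, "ay": -0.003, "az": -1.103, "hand": 0.2},
    {"x": 0.028, "y": 0.084, "z": -0.015, "ax": 0, "ay": -0.003, "az": -1.103, "hand": 0.2},
    {"x": 0.028, "y": 0.084, "z": -0.015, "ax": 0, "ay": -0.003, "az": -1.103, "hand": 0.2}
  ]
}}

```text
clock: 4.17
tcp_pos: [0.62, 0.0706, 0.25]
orientation: [0.001, 0.751, 0.66, 0.0]
wrist_force: [-0.0, -0.1, 0.2]
finger_gap: 0.0434
```

```bash
python3 - <<'E'
from h import *
st(); snap('wrist','w4')
E
```

```text
t 4.17 tcp [0.62   0.0706 0.25  ] yaw 82.65 z [ 1.1e-03 -4.0e-04 -1.0e+00] gap 0.0434 F [-0.  -0.1  0.2]
```

View pics/w4.png

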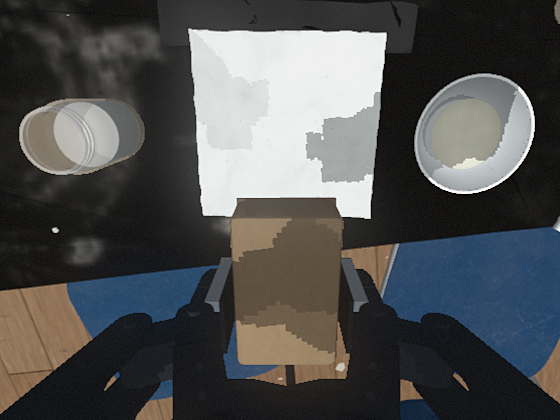

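```bash
python3 - <<'E'
from h import *
crop('pics/w4.png','pics/w4a.png',180,10,400,240,3)
E
```

```text
(no output)
```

View pics/w4a.png

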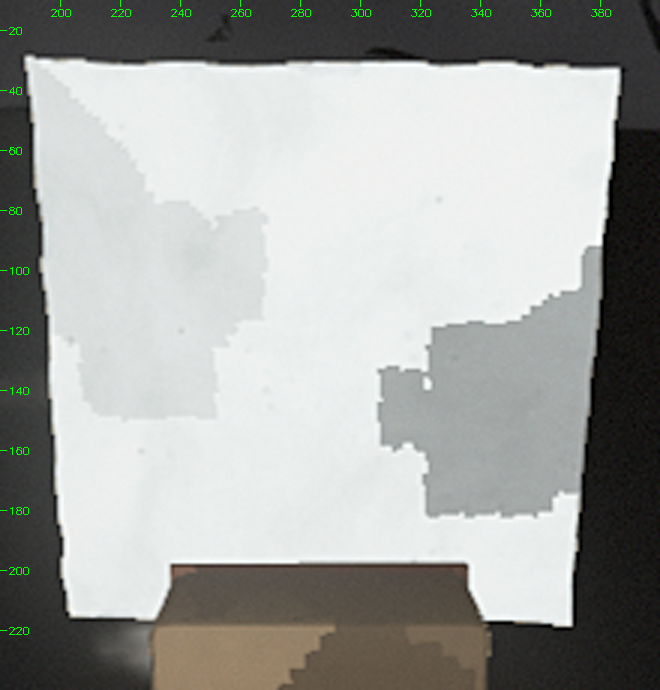

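```bash
python3 - <<'E'
from h import *
np.set_printoptions(precision=4,suppress=True)
m=load('w4'); g=lambda u,v,z: onz('wrist',u,v,z,m)
c=np.array([g(189.3,29,.01),g(386.7,32.7,.01),g(370.7,218.7,.01),g(203,216,.01)])
print(c,[np.linalg.norm(c[i]-c[(i+1)%4]) for i in range(4)],c.mean(0))
for a,b in((0,1),(3,2),(3,0),(2,1)): e=c[b]-c[a]; print('ang',np.degrees(np.arctan2(e[1],e[0])))
print('bowl',g(475,133,.038),'jar base',g(106,135,0))
t=np.array([g(230.7,218.5,.2707),g(343.3,218.5,.2707),g(237,362,.2707),g(341,364.5,.2707)]);print(t,t.mean(0),np.linalg.norm(t[0]-t[1]),np.linalg.norm(t[0]-t[2]))
e=t[0]-t[1]; print(np.degrees(np.arctan2(e[1],e[0])))
b=np.array([g(237,198,.2447),g(336,198,.2447)]);print(b)
E
```

```text
[[ 0.4675 -0.0086  0.01  ]
 [ 0.4962  0.1876  0.01  ]
 [ 0.6933  0.161   0.01  ]
 [ 0.6646 -0.0351  0.01  ]] [np.float64(0.19823785339193709), np.float64(0.1988916338182656), np.float64(0.19820635244490659), np.float64(0.1988706013025984)] [0.5804 0.0762 0.01  ]
ang 81.66114713102
ang 81.6549595785388
ang 172.34038370150472
ang 172.33123626100576
bowl [0.6033 0.2649 0.038 ] jar base [ 0.5589 -0.1268  0.    ]
[[0.5837 0.0531 0.2707]
 [0.5891 0.0953 0.2707]
 [0.6498 0.044  0.2707]
 [0.657  0.0891 0.2707]] [0.6199 0.0704 0.2707] 0.04254983499953858 0.0667557139708356
-97.36540083059005
[[0.5832 0.0521 0.2447]
 [0.5889 0.0962 0.2447]]
```

```bash
python3 - <<'E'
from h import *
go(0.5804,0.0758,0.06,82.2);go(0.5804,0.0758,0.0155,82.2)
E
```

```text
shift [ 0.0002 -0.0401  0.1899] rot [0.0011 0.0004 0.0079] dist 0.194
shift [ 2.000e-04 -4.020e-02  2.344e-01] rot [0.0011 0.0004 0.0079] dist 0.238
```

>>> {"op": "carry_out", "data": {
  "plan": [
    {"x": 0, "y": -0.04, "z": 0.05, "ax": 0.001, "ay": 0, "az": 0.008, "hand": 0.2},
    {"x": 0, "y": -0.04, "z": 0.09, "ax": 0.001, "ay": 0, "az": 0.008, "hand": 0.2},
    {"x": 0, "y": -0.04, "z": 0.13, "ax": 0.001, "ay": 0, "az": 0.008, "hand": 0.2},
    {"x": 0, "y": -0.04, "z": 0.17, "ax": 0.001, "ay": 0, "az": 0.008, "hand": 0.2},
    {"x": 0, "y": -0.04, "z": 0.2, "ax": 0.001, "ay": 0, "az": 0.008, "hand": 0.2},
    {"x": 0, "y": -0.04, "z": 0.215, "ax": 0.001, "ay": 0, "az": 0.008, "hand": 0.2},
    {"x": 0, "y": -0.04, "z": 0.225, "ax": 0.001, "ay": 0, "az": 0.008, "hand": 0.2},
    {"x": 0, "y": -0.04, "z": 0.23, "ax": 0.001, "ay": 0, "az": 0.008, "hand": 0.2},
    {"x": 0, "y": -0.04, "z": 0.23, "ax": 0.001, "ay": 0, "az": 0.008, "hand": 0.2},
    {"x": 0, "y": -0.04, "z": 0.23, "ax": 0.001, "ay": 0, "az": 0.008, "hand": 0.2}
  ]
}}

```text
clock: 5.05
tcp_pos: [0.582, 0.0756, 0.0214]
orientation: [0.001, 0.754, 0.657, 0.001]
wrist_force: [1.2, -1.1, -0.3]
finger_gap: 0.0434
```

```bash
python3 - <<'E'
from h import *
st();go(0.5804,0.0758,0.0155,82.2)
E
```

```text
t 5.05 tcp [0.582  0.0756 0.0214] yaw 82.16 z [ 2.6e-03 -4.0e-04 -1.0e+00] gap 0.0434 F [ 1.2 -1.1 -0.3]
shift [ 0.     -0.0016  0.0059] rot [ 0.0027  0.     -0.0006] dist 0.006
```

>>> {"op": "carry_out", "data": {
  "plan": [
    {"x": 0, "y": -0.0016, "z": 0.002, "ax": 0.002, "ay": 0, "az": 0, "hand": 0.2},
    {"x": 0, "y": -0.0016, "z": 0.004, "ax": 0.002, "ay": 0, "az": 0, "hand": 0.2},
    {"x": 0, "y": -0.0016, "z": 0.006, "ax": 0.002, "ay": 0, "az": 0, "hand": 0.2},
    {"x": 0, "y": -0.0016, "z": 0.006, "ax": 0.002, "ay": 0, "az": 0, "hand": 0.2},
    {"x": 0, "y": -0.0016, "z": 0.006, "ax": 0.002, "ay": 0, "az": 0, "hand": 0.2}
  ]
}}

```text
clock: 5.47
tcp_pos: [0.5804, 0.0758, 0.0156]
orientation: [0.0, 0.754, 0.657, 0.0]
wrist_force: [-0.4, 0.5, -0.7]
finger_gap: 0.0435
```

```bash
python3 - <<'E'
from h import *
st();go(0.5804,0.0758,0.0155,82.2)
E
```

```text
t 5.47 tcp [0.5804 0.0758 0.0156] yaw 82.16 z [ 9.e-04 -1.e-04 -1.e+00] gap 0.0435 F [-0.4  0.5 -0.7]
shift [ 0.     -0.      0.0001] rot [ 0.0009 -0.     -0.0007] dist 0.0
```

>>> {"op": "carry_out", "data": {
  "plan": [
    {"x": 0, "y": 0, "z": 0, "ax": 0, "ay": 0, "az": 0, "hand": 0.6},
    {"x": 0, "y": 0, "z": 0, "ax": 0, "ay": 0, "az": 0, "hand": 0.8},
    {"x": 0, "y": 0, "z": 0, "ax": 0, "ay": 0, "az": 0, "hand": 0.8},
    {"x": 0, "y": 0, "z": -0.03, "ax": 0, "ay": 0, "az": 0, "hand": 1},
    {"x": 0, "y": 0, "z": -0.07, "ax": 0, "ay": 0, "az": 0, "hand": 1},
    {"x": 0, "y": 0.02, "z": -0.11, "ax": 0, "ay": 0, "az": 0, "hand": 1},
    {"x": 0, "y": 0.04, "z": -0.15, "ax": 0, "ay": 0, "az": 0, "hand": 1},
    {"x": 0, "y": 0.04, "z": -0.19, "ax": 0, "ay": 0, "az": 0, "hand": 1},
    {"x": 0, "y": 0.04, "z": -0.21, "ax": 0, "ay": 0, "az": 0, "hand": 1},
    {"x": 0, "y": 0.04, "z": -0.21, "ax": 0, "ay": 0, "az": 0, "hand": 1}
  ]
}}

```text
clock: 6.3
tcp_pos: [0.6234, 0.0702, 0.2328]
orientation: [0.004, 0.754, 0.657, 0.005]
wrist_force: [1.3, -0.4, 0.1]
finger_gap: 0.0854
```

```bash
python3 - <<'E'
from h import *
st(); snap('wrist','w5'); crop('pics/w5.png','pics/w5a.png',170,10,400,240,3)
E
```

```text
t 6.3 tcp [0.6234 0.0702 0.2328] yaw 82.15 z [ 1.230e-02 -2.000e-04 -9.999e-01] gap 0.0854 F [ 1.3 -0.4  0.1]
```

View pics/w5a.png

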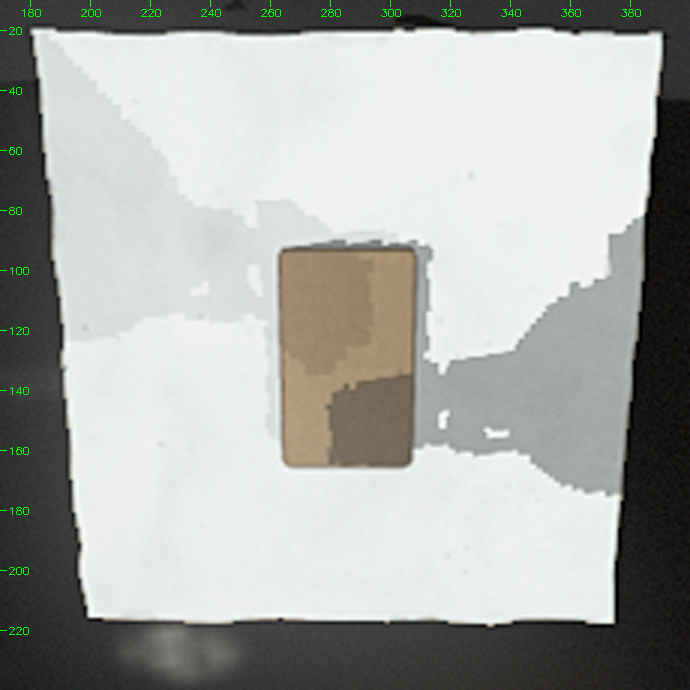

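```bash
python3 - <<'E'
from h import *
np.set_printoptions(precision=4,suppress=True)
m=load('w5'); g=lambda u,v,z: onz('wrist',u,v,z,m)
def q(c):
    c=np.array(c); print([round(float(np.linalg.norm(c[i]-c[(i+1)%4])),4) for i in range(4)],c.mean(0))
    for a,b in((0,1),(3,2),(3,0),(2,1)): e=c[b]-c[a]; print('ang',np.degrees(np.arctan2(e[1],e[0])))
q([g(181,20.3,.01),g(390.7,21.3,.01),g(374.3,218,.01),g(199.3,216.3,.01)])
q([g(263,92.7,.036),g(308.7,93,.036),g(307.7,165.3,.036),g(264,165.3,.036)])
st();go(.373,-.2477,.2,-16); go(.373,-.2477,.2,164)
E
```

```text
[0.1986, 0.199, 0.1978, 0.1976] [0.5804 0.0759 0.01  ]
ang 81.90041323776614
ang 81.5015109680154
ang 172.56066064024375
ang 172.32534844242394
[0.0427, 0.0686, 0.0436, 0.0689] [0.5802 0.0753 0.036 ]
ang 81.77102650720823
ang 82.10976414146148
ang 171.741826832258
ang 172.49565926444234
t 6.35 tcp [0.6221 0.0703 0.2295] yaw 82.15 z [ 0.0081 -0.0002 -1.    ] gap 0.0853 F [-0.1  1.1 -0.6]
shift [-0.3491 -0.2036  0.0275] rot [ 0.0052 -0.0076  1.7131] dist 0.405
shift [-0.3491 -0.2036  0.0275] rot [ 0.0073  0.005  -1.4285] dist 0.405
```

>>> {"op": "carry_out", "data": {
  "plan": [
    {"x": -0.349, "y": -0.203, "z": 0.02, "ax": 0.005, "ay": -0.008, "az": 1.713, "hand": 1},
    {"x": -0.349, "y": -0.203, "z": 0.02, "ax": 0.005, "ay": -0.008, "az": 1.713, "hand": 1},
    {"x": -0.349, "y": -0.203, "z": 0.02, "ax": 0.005, "ay": -0.008, "az": 1.713, "hand": 1},
    {"x": -0.349, "y": -0.203, "z": 0.02, "ax": 0.005, "ay": -0.008, "az": 1.713, "hand": 1},
    {"x": -0.349, "y": -0.203, "z": 0.02, "ax": 0.005, "ay": -0.008, "az": 1.713, "hand": 1},
    {"x": -0.349, "y": -0.203, "z": 0.02, "ax": 0.005, "ay": -0.008, "az": 1.713, "hand": 1},
    {"x": -0.349, "y": -0.203, "z": 0.02, "ax": 0.005, "ay": -0.008, "az": 1.713, "hand": 1},
    {"x": -0.349, "y": -0.203, "z": 0.02, "ax": 0.005, "ay": -0.008, "az": 1.713, "hand": 1},
    {"x": -0.349, "y": -0.203, "z": 0.02, "ax": 0.005, "ay": -0.008, "az": 1.713, "hand": 1},
    {"x": -0.349, "y": -0.203, "z": 0.02, "ax": 0.005, "ay": -0.008, "az": 1.713, "hand": 1},
    {"x": -0.349, "y": -0.203, "z": 0.02, "ax": 0.005, "ay": -0.008, "az": 1.713, "hand": 1},
    {"x": -0.349, "y": -0.203, "z": 0.02, "ax": 0.005, "ay": -0.008, "az": 1.713, "hand": 1}
  ]
}}

```text
clock: 7.35
tcp_pos: [0.3714, -0.2484, 0.2059]
orientation: [-0.001, 0.999, -0.038, -0.001]
wrist_force: [0.4, 0.4, 0.1]
finger_gap: 0.0855
```

```bash
python3 - <<'E'
from h import *
st();go(.373,-.2477,.2,-16)
E
```

```text
t 7.35 tcp [ 0.3714 -0.2484  0.2059] yaw -4.38 z [-0.0022  0.0015 -1.    ] gap 0.0855 F [0.4 0.4 0.1]
shift [ 0.0016 -0.0008  0.0059] rot [-0.0011  0.0024  0.2027] dist 0.006
```

>>> {"op": "carry_out", "data": {
  "plan": [
    {"x": 0.001, "y": 0, "z": 0, "ax": -0.001, "ay": 0.002, "az": 0.203, "hand": 1},
    {"x": 0.001, "y": 0, "z": 0, "ax": -0.001, "ay": 0.002, "az": 0.203, "hand": 1},
    {"x": 0.001, "y": 0, "z": 0, "ax": -0.001, "ay": 0.002, "az": 0.203, "hand": 1},
    {"x": 0.001, "y": 0, "z": 0, "ax": -0.001, "ay": 0.002, "az": 0.203, "hand": 1}
  ]
}}

```text
clock: 7.68
tcp_pos: [0.3717, -0.2479, 0.2046]
orientation: [-0.001, 0.99, -0.138, -0.001]
wrist_force: [0.2, -0.2, -0.6]
finger_gap: 0.0854
```

```bash
python3 - <<'E'
from h import *
st(); snap('wrist','w6'); crop('pics/w6.png','pics/w6a.png',230,120,350,240,5)
E
```

```text
t 7.68 tcp [ 0.3717 -0.2479  0.2046] yaw -15.87 z [-0.002   0.0018 -1.    ] gap 0.0854 F [ 0.2 -0.2 -0.6]
```

View pics/w6a.png

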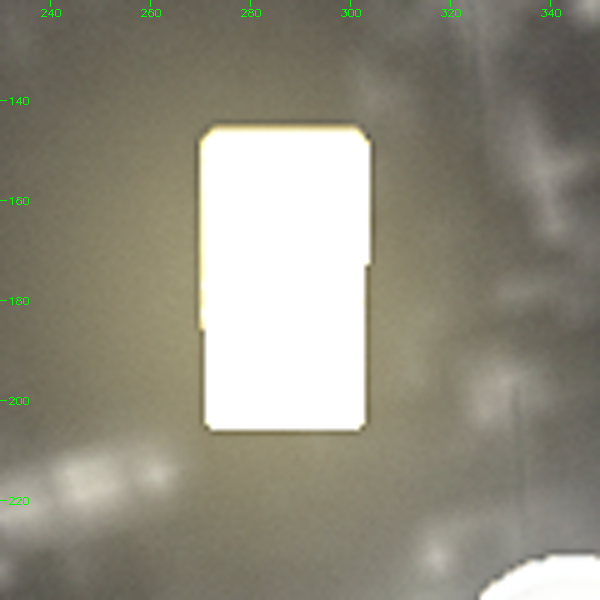

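View pics/w6.png

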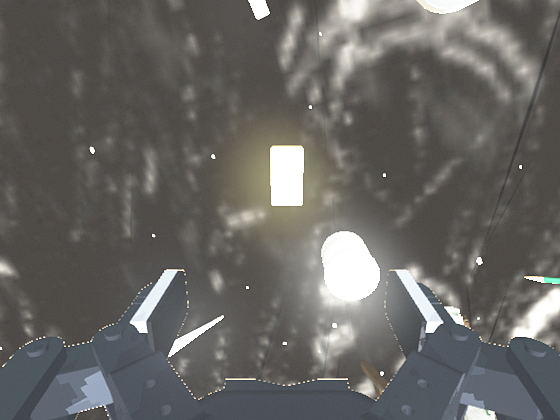

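```bash
python3 - <<'E'
from h import *
np.set_printoptions(precision=4,suppress=True)
m=load('w6'); g=lambda u,v,z: onz('wrist',u,v,z,m)
def q(c):
    c=np.array(c); print([round(float(np.linalg.norm(c[i]-c[(i+1)%4])),4) for i in range(4)],c.mean(0))
    for a,b in((0,1),(3,2),(3,0),(2,1)): e=c[b]-c[a]; print('ang',np.degrees(np.arctan2(e[1],e[0])))
    return c.mean(0)
c=q([g(270,145.3,.014),g(304,145.3,.014),g(303,206,.014),g(271,206,.014)])
print('pot', g(345,261,.0),g(351,273,.061))
go(c[0],c[1],.003,-15.8)
E
```

```text
[0.0328, 0.0614, 0.0326, 0.0615] [ 0.3731 -0.247   0.014 ]
ang -15.86647702168451
ang -15.82993469417248
ang 74.23972539781899
ang 74.07382486001298
pot [ 0.4082 -0.3607  0.    ] [ 0.4084 -0.3415  0.061 ]
shift [ 0.0013 -0.001   0.2019] rot [-0.001   0.002  -0.0011] dist 0.202
```

>>> {"op": "carry_out", "data": {
  "plan": [
    {"x": 0.001, "y": -0.001, "z": 0.04, "ax": -0.001, "ay": 0.002, "az": 0, "hand": 1},
    {"x": 0.001, "y": -0.001, "z": 0.08, "ax": -0.001, "ay": 0.002, "az": 0, "hand": 1},
    {"x": 0.001, "y": -0.001, "z": 0.12, "ax": -0.001, "ay": 0.002, "az": 0, "hand": 1},
    {"x": 0.001, "y": -0.001, "z": 0.155, "ax": -0.001, "ay": 0.002, "az": 0, "hand": 0.8},
    {"x": 0.001, "y": -0.001, "z": 0.18, "ax": -0.001, "ay": 0.002, "az": 0, "hand": 0.6},
    {"x": 0.001, "y": -0.001, "z": 0.195, "ax": -0.001, "ay": 0.002, "az": 0, "hand": 0.6},
    {"x": 0.001, "y": -0.001, "z": 0.2, "ax": -0.001, "ay": 0.002, "az": 0, "hand": 0.6},
    {"x": 0.001, "y": -0.001, "z": 0.2, "ax": -0.001, "ay": 0.002, "az": 0, "hand": 0.6}
  ]
}}

```text
clock: 8.4
tcp_pos: [0.3718, -0.2459, 0.0036]
orientation: [-0.001, 0.991, -0.137, -0.001]
wrist_force: [-0.5, 0.7, 0.2]
finger_gap: 0.0513
```

```bash
python3 - <<'E'
from h import *
st(); go(.3731,-.2474,.002,-15.8)
E
```

```text
t 8.4 tcp [ 0.3718 -0.2459  0.0036] yaw -15.78 z [-0.0024  0.0022 -1.    ] gap 0.0513 F [-0.5  0.7  0.2]
shift [0.0017 0.0011 0.0016] rot [-0.0015  0.003   0.0004] dist 0.003
```

>>> {"op": "carry_out", "data": {
  "plan": [
    {"x": 0.0015, "y": 0.001, "z": 0.001, "ax": -0.0015, "ay": 0.003, "az": 0, "hand": 0.6},
    {"x": 0.0015, "y": 0.001, "z": 0.001, "ax": -0.0015, "ay": 0.003, "az": 0, "hand": 0.45},
    {"x": 0.0015, "y": 0.001, "z": 0.001, "ax": -0.0015, "ay": 0.003, "az": 0, "hand": 0.35},
    {"x": 0.0015, "y": 0.001, "z": 0.001, "ax": -0.0015, "ay": 0.003, "az": 0, "hand": 0.2},
    {"x": 0.0015, "y": 0.001, "z": 0.001, "ax": -0.0015, "ay": 0.003, "az": 0, "hand": 0.2}
  ]
}}

```text
clock: 8.82
tcp_pos: [0.3739, -0.2481, 0.0039]
orientation: [0.001, 0.991, -0.137, 0.001]
wrist_force: [-1.2, 0.5, 7.4]
finger_gap: 0.0307
```

```bash
python3 - <<'E'
from h import *
st(); go(.62,.07,.25,82.2)
E
```

```text
t 8.82 tcp [ 0.3739 -0.2481  0.0039] yaw -15.76 z [ 0.0021 -0.0019 -1.    ] gap 0.0307 F [-1.2  0.5  7.4]
shift [ 0.151  -0.3726 -0.2462] rot [ 3.1000e-03 -8.0000e-04 -1.7097e+00] dist 0.471
```

>>> {"op": "carry_out", "data": {
  "plan": [
    {"x": 0, "y": 0, "z": -0.02, "ax": 0, "ay": 0, "az": 0, "hand": 0.1},
    {"x": 0, "y": 0, "z": -0.06, "ax": 0, "ay": 0, "az": 0, "hand": 0.1},
    {"x": 0, "y": 0, "z": -0.1, "ax": 0, "ay": 0, "az": 0, "hand": 0.1},
    {"x": 0, "y": 0, "z": -0.14, "ax": 0, "ay": 0, "az": 0, "hand": 0.1},
    {"x": 0, "y": 0, "z": -0.18, "ax": 0, "ay": 0, "az": -0.1, "hand": 0.1},
    {"x": 0.151, "y": -0.373, "z": -0.246, "ax": 0.003, "ay": -0.001, "az": -1.71, "hand": 0.1},
    {"x": 0.151, "y": -0.373, "z": -0.246, "ax": 0.003, "ay": -0.001, "az": -1.71, "hand": 0.1},
    {"x": 0.151, "y": -0.373, "z": -0.246, "ax": 0.003, "ay": -0.001, "az": -1.71, "hand": 0.1},
    {"x": 0.151, "y": -0.373, "z": -0.246, "ax": 0.003, "ay": -0.001, "az": -1.71, "hand": 0.1},
    {"x": 0.151, "y": -0.373, "z": -0.246, "ax": 0.003, "ay": -0.001, "az": -1.71, "hand": 0.1},
    {"x": 0.151, "y": -0.373, "z": -0.246, "ax": 0.003, "ay": -0.001, "az": -1.71, "hand": 0.1},
    {"x": 0.151, "y": -0.373, "z": -0.246, "ax": 0.003, "ay": -0.001, "az": -1.71, "hand": 0.1}
  ]
}}

```text
clock: 9.82
tcp_pos: [0.5508, -0.0183, 0.232]
orientation: [0.001, 0.938, 0.346, 0.001]
wrist_force: [0.1, -1.6, 0.1]
finger_gap: 0.0311
```

```bash
python3 - <<'E'
from h import *
st(); go(.62,.07,.25,82.2)
E
```

```text
t 9.82 tcp [ 0.5508 -0.0183  0.232 ] yaw 40.47 z [ 2.4e-03 -8.0e-04 -1.0e+00] gap 0.0311 F [ 0.1 -1.6  0.1]
shift [ 0.11   -0.0223 -0.0179] rot [ 2.600e-03 -5.000e-04 -7.284e-01] dist 0.114
```

>>> {"op": "carry_out", "data": {
  "plan": [
    {"x": 0.11, "y": -0.022, "z": -0.018, "ax": 0.003, "ay": -0.001, "az": -0.728, "hand": 0.1},
    {"x": 0.11, "y": -0.022, "z": -0.018, "ax": 0.003, "ay": -0.001, "az": -0.728, "hand": 0.1},
    {"x": 0.11, "y": -0.022, "z": -0.018, "ax": 0.003, "ay": -0.001, "az": -0.728, "hand": 0.1},
    {"x": 0.11, "y": -0.022, "z": -0.018, "ax": 0.003, "ay": -0.001, "az": -0.728, "hand": 0.1},
    {"x": 0.11, "y": -0.022, "z": -0.018, "ax": 0.003, "ay": -0.001, "az": -0.728, "hand": 0.1},
    {"x": 0.11, "y": -0.022, "z": -0.018, "ax": 0.003, "ay": -0.001, "az": -0.728, "hand": 0.1},
    {"x": 0.11, "y": -0.022, "z": -0.018, "ax": 0.003, "ay": -0.001, "az": -0.728, "hand": 0.1},
    {"x": 0.11, "y": -0.022, "z": -0.018, "ax": 0.003, "ay": -0.001, "az": -0.728, "hand": 0.1}
  ]
}}

```text
clock: 10.48
tcp_pos: [0.62, 0.0699, 0.2502]
orientation: [-0.0, 0.755, 0.656, -0.0]
wrist_force: [0.7, -0.5, -0.1]
finger_gap: 0.0307
```

```bash
python3 - <<'E'
from h import *
st(); snap('wrist','w7'); crop('pics/w7.png','pics/w7a.png',180,180,400,380,3)
E
```

```text
t 10.48 tcp [0.62   0.0699 0.2502] yaw 82.01 z [-5.e-04 -2.e-04 -1.e+00] gap 0.0307 F [ 0.7 -0.5 -0.1]
```

View pics/w7a.png

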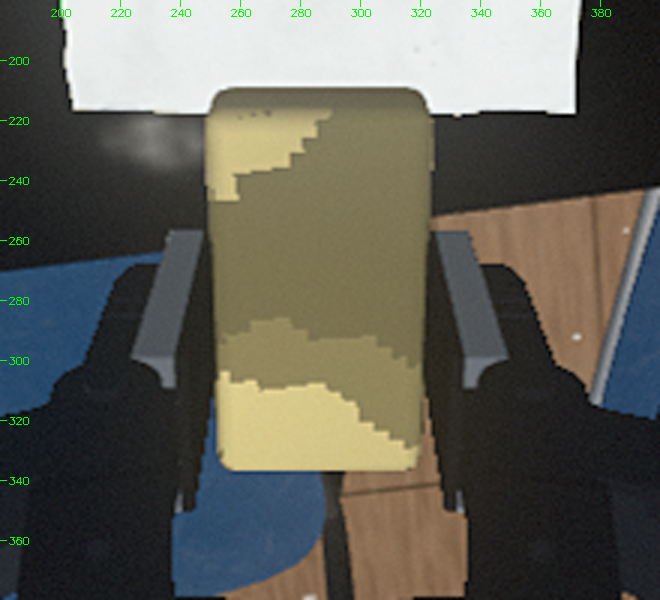

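```bash
python3 - <<'E'
from h import *
np.set_printoptions(precision=4,suppress=True)
m=load('w7'); g=lambda u,v,z: onz('wrist',u,v,z,m)
t=np.array([g(248.7,217,.2603),g(324,217,.2603),g(252.5,336.7,.2603),g(319.5,336.7,.2603)])
print(t,t.mean(0)); e=(t[1]+t[3]-t[0]-t[2]); print(np.degrees(np.arctan2(e[1],e[0]))); e=(t[2]+t[3]-t[0]-t[1]); print(np.degrees(np.arctan2(e[1],e[0])),np.linalg.norm(e)/2)
b=np.array([g(251,209,.2463),g(321.5,209,.2463)]); print('bottom front',b.mean(0), np.hypot(*(b.mean(0)[:2]-[.62,.0699])))
x=g(286,217,.2603); print(np.hypot(*(x[:2]-[.62,.0699])))
go(.5802,.0755,.06,82.1)
E
```

```text
[[0.5876 0.058  0.2603]
 [0.5919 0.0886 0.2603]
 [0.6457 0.0496 0.2603]
 [0.65   0.0803 0.2603]] [0.6188 0.0691 0.2603]
81.99943513918956
-8.146383836669278 0.058727298123172345
bottom front [0.5909 0.0731 0.2463] 0.029291835064030866
0.030465698943801082
shift [ 0.0002 -0.0401  0.1903] rot [-0.0005  0.0003 -0.0017] dist 0.194
```

>>> {"op": "carry_out", "data": {
  "plan": [
    {"x": 0, "y": -0.04, "z": 0.04, "ax": 0, "ay": 0, "az": -0.002, "hand": 0.1},
    {"x": 0, "y": -0.04, "z": 0.08, "ax": 0, "ay": 0, "az": -0.002, "hand": 0.1},
    {"x": 0, "y": -0.04, "z": 0.12, "ax": 0, "ay": 0, "az": -0.002, "hand": 0.1},
    {"x": 0, "y": -0.04, "z": 0.155, "ax": 0, "ay": 0, "az": -0.002, "hand": 0.1},
    {"x": 0, "y": -0.04, "z": 0.18, "ax": 0, "ay": 0, "az": -0.002, "hand": 0.1},
    {"x": 0, "y": -0.04, "z": 0.195, "ax": 0, "ay": 0, "az": -0.002, "hand": 0.1},
    {"x": 0, "y": -0.04, "z": 0.202, "ax": 0, "ay": 0, "az": -0.002, "hand": 0.1},
    {"x": 0, "y": -0.04, "z": 0.202, "ax": 0, "ay": 0, "az": -0.002, "hand": 0.1},
    {"x": 0, "y": -0.04, "z": 0.202, "ax": 0, "ay": 0, "az": -0.002, "hand": 0.1}
  ]
}}

```text
clock: 11.28
tcp_pos: [0.5809, 0.0751, 0.0491]
orientation: [0.0, 0.754, 0.656, 0.0]
wrist_force: [-0.9, 1.1, -0.4]
finger_gap: 0.0308
```

```bash
python3 - <<'E'
from h import *
st();go(0.5805,0.0760,0.0402,82.1)
E
```

```text
t 11.28 tcp [0.5809 0.0751 0.0491] yaw 82.05 z [ 4.e-04 -3.e-04 -1.e+00] gap 0.0308 F [-0.9  1.1 -0.4]
shift [ 0.0009 -0.0005  0.0089] rot [ 0.0005  0.0002 -0.0009] dist 0.009
```

>>> {"op": "carry_out", "data": {
  "plan": [
    {"x": 0.0009, "y": -0.0005, "z": 0.003, "ax": 0, "ay": 0, "az": 0, "hand": 0.1},
    {"x": 0.0009, "y": -0.0005, "z": 0.006, "ax": 0, "ay": 0, "az": 0, "hand": 0.1},
    {"x": 0.0009, "y": -0.0005, "z": 0.009, "ax": 0, "ay": 0, "az": 0, "hand": 0.1},
    {"x": 0.0009, "y": -0.0005, "z": 0.009, "ax": 0, "ay": 0, "az": 0, "hand": 0.1},
    {"x": 0.0009, "y": -0.0005, "z": 0.009, "ax": 0, "ay": 0, "az": 0, "hand": 0.1}
  ]
}}

```text
clock: 11.7
tcp_pos: [0.5806, 0.0761, 0.0403]
orientation: [0.0, 0.754, 0.656, 0.0]
wrist_force: [-0.4, 0.9, -0.2]
finger_gap: 0.0306
```

```bash
python3 - <<'E'
from h import *
st();go(0.5805,0.0760,0.0402,82.1)
E
```

```text
t 11.7 tcp [0.5806 0.0761 0.0403] yaw 82.04 z [ 7.e-04 -3.e-04 -1.e+00] gap 0.0306 F [-0.4  0.9 -0.2]
shift [-0.0001 -0.      0.0001] rot [ 0.0007  0.0002 -0.001 ] dist 0.0
```

>>> {"op": "carry_out", "data": {
  "plan": [
    {"x": 0, "y": 0, "z": 0, "ax": 0, "ay": 0, "az": 0, "hand": 0.45},
    {"x": 0, "y": 0, "z": 0, "ax": 0, "ay": 0, "az": 0, "hand": 0.6},
    {"x": 0, "y": 0, "z": 0, "ax": 0, "ay": 0, "az": 0, "hand": 0.6},
    {"x": 0, "y": 0, "z": -0.03, "ax": 0, "ay": 0, "az": 0, "hand": 1},
    {"x": 0, "y": 0, "z": -0.07, "ax": 0, "ay": 0, "az": 0, "hand": 1},
    {"x": 0, "y": 0.02, "z": -0.11, "ax": 0, "ay": 0, "az": 0, "hand": 1},
    {"x": 0, "y": 0.04, "z": -0.15, "ax": 0, "ay": 0, "az": 0, "hand": 1},
    {"x": 0, "y": 0.04, "z": -0.19, "ax": 0, "ay": 0, "az": 0, "hand": 1},
    {"x": 0, "y": 0.04, "z": -0.19, "ax": 0, "ay": 0, "az": 0, "hand": 1},
    {"x": 0, "y": 0.04, "z": -0.19, "ax": 0, "ay": 0, "az": 0, "hand": 1}
  ]
}}

```text
clock: 12.53
tcp_pos: [0.6224, 0.0704, 0.2342]
orientation: [0.003, 0.755, 0.656, 0.003]
wrist_force: [0.2, -0.4, -0.4]
finger_gap: 0.0856
```

```bash
python3 - <<'E'
from h import *
st(); snap('wrist','w8'); crop('pics/w8.png','pics/w8a.png',230,70,340,190,5)
E
```

```text
t 12.53 tcp [0.6224 0.0704 0.2342] yaw 82.03 z [ 8.2e-03 -4.0e-04 -1.0e+00] gap 0.0856 F [ 0.2 -0.4 -0.4]
```

View pics/w8a.png

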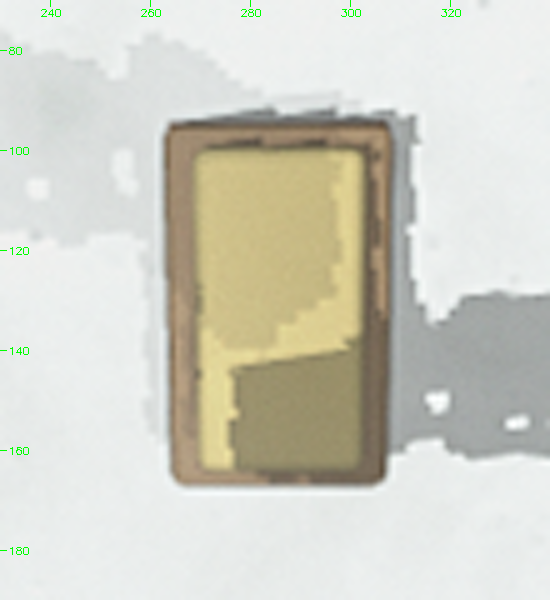

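```bash
cat >> h.py <<'E'
def q(c):
    c=np.array(c); print([round(float(np.linalg.norm(c[i]-c[(i+1)%4])),4) for i in range(4)],np.round(c.mean(0),4))
    for a,b in((0,1),(3,2),(3,0),(2,1)): e=c[b]-c[a]; print('ang',round(np.degrees(np.arctan2(e[1],e[0])),2))
    return c.mean(0)
E
python3 - <<'E'
from h import *
m=load('w8'); g=lambda u,v,z: onz('wrist',u,v,z,m)
a=q([g(268.8,99.6,.05),g(302.8,99.6,.05),g(302.2,164.2,.05),g(269.4,164.2,.05)])
b=q([g(263,94.8,.036),g(308,94.8,.036),g(307.2,167,.036),g(264.4,167,.036)])
go(.394,-.344,.2,-8); go(.408,-.345,.2,-8)
print(onz('scene',357.5,330,.061),onz('side',380,180,.061),onz('side',379,187.5,0),onz('scene',356.5,345,0))
E
```

```text
[0.0308, 0.0593, 0.0315, 0.0593] [0.5795 0.0754 0.05  ]
ang 82.01
ang 82.0
ang 171.67
ang 172.33
[0.0424, 0.069, 0.043, 0.069] [0.5803 0.0752 0.036 ]
ang 82.01
ang 82.0
ang 171.98
ang 172.49
shift [-0.442  -0.1674  0.0308] rot [ 0.0027 -0.003   1.5715] dist 0.474
shift [-0.441  -0.1534  0.0309] rot [ 0.0027 -0.003   1.5715] dist 0.468
[ 0.4047917  -0.34865926  0.061     ] [ 0.40470294 -0.34083629  0.061     ] [ 0.40857381 -0.35056483  0.        ] [ 4.13478498e-01 -3.46006408e-01  1.11022302e-16]
```

```bash
python3 - <<'E'
from h import *
m=load('w6'); print(onz('wrist',223,317,0.003,m), onz('wrist',170,352,.003,m)); print(onz('side',413,210,.003),onz('side',440,229,.003))
go(.406,-.33,.2,-8)
E
```

```text
[ 0.25400182 -0.39121385  0.003     ] [ 0.17531032 -0.42101536  0.003     ]
[ 0.26113883 -0.39122164  0.003     ] [ 0.14748633 -0.41998533  0.003     ]
shift [-0.4264 -0.1574  0.0309] rot [ 0.0027 -0.003   1.5715] dist 0.456
```

Scissors are clear. Move above the pot.

>>> {"op": "carry_out", "data": {
  "plan": [
    {"x": -0.426, "y": -0.157, "z": 0.03, "ax": 0.003, "ay": -0.003, "az": 1.571, "hand": 1},
    {"x": -0.426, "y": -0.157, "z": 0.03, "ax": 0.003, "ay": -0.003, "az": 1.571, "hand": 1},
    {"x": -0.426, "y": -0.157, "z": 0.03, "ax": 0.003, "ay": -0.003, "az": 1.571, "hand": 1},
    {"x": -0.426, "y": -0.157, "z": 0.03, "ax": 0.003, "ay": -0.003, "az": 1.571, "hand": 1},
    {"x": -0.426, "y": -0.157, "z": 0.03, "ax": 0.003, "ay": -0.003, "az": 1.571, "hand": 1},
    {"x": -0.426, "y": -0.157, "z": 0.03, "ax": 0.003, "ay": -0.003, "az": 1.571, "hand": 1},
    {"x": -0.426, "y": -0.157, "z": 0.03, "ax": 0.003, "ay": -0.003, "az": 1.571, "hand": 1},
    {"x": -0.426, "y": -0.157, "z": 0.03, "ax": 0.003, "ay": -0.003, "az": 1.571, "hand": 1},
    {"x": -0.426, "y": -0.157, "z": 0.03, "ax": 0.003, "ay": -0.003, "az": 1.571, "hand": 1},
    {"x": -0.426, "y": -0.157, "z": 0.03, "ax": 0.003, "ay": -0.003, "az": 1.571, "hand": 1},
    {"x": -0.426, "y": -0.157, "z": 0.03, "ax": 0.003, "ay": -0.003, "az": 1.571, "hand": 1},
    {"x": -0.426, "y": -0.157, "z": 0.03, "ax": 0.003, "ay": -0.003, "az": 1.571, "hand": 1}
  ]
}}

```text
clock: 13.58
tcp_pos: [0.4024, -0.3338, 0.198]
orientation: [-0.0, 0.999, -0.041, -0.002]
wrist_force: [0.9, 0.0, 0.1]
finger_gap: 0.0853
```

>>> {"op": "carry_out", "data": {
  "plan": [
    {"x": 0, "y": 0, "z": 0, "ax": 0, "ay": 0, "az": 0.1, "hand": 1},
    {"x": 0, "y": 0, "z": 0, "ax": 0, "ay": 0, "az": 0.1, "hand": 1}
  ]
}}

```text
clock: 13.75
tcp_pos: [0.4002, -0.3336, 0.1952]
orientation: [-0.002, 0.996, -0.093, -0.004]
wrist_force: [0.2, 0.7, -0.5]
finger_gap: 0.0852
```

```bash
python3 - <<'E'
from h import *
st(); snap('wrist','w9')
E
```

```text
t 13.75 tcp [ 0.4002 -0.3336  0.1952] yaw -10.69 z [-0.0075  0.0046 -1.    ] gap 0.0852 F [ 0.2  0.7 -0.5]
```

View pics/w9.png

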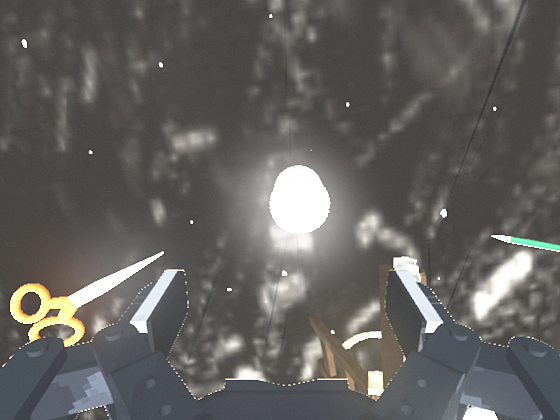

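```bash
python3 - <<'E'
from h import *
m=load('w9'); g=lambda u,v,z: np.round(onz('wrist',u,v,z,m),4)
print('easel pts z0',g(380,263,0),g(424,275,0),g(310,316,0),'z.1',g(380,263,.1),g(310,316,.1),g(424,275,.1))
for z in (0,.15): print('side easel',onz('side',403,160,z),onz('side',425,157,z),onz('side',388,143,z)); print('scene',onz('scene',398,395,z),onz('scene',412,300,z))
crop('pics/w9.png','pics/w9a.png',240,150,360,250,6)
crop('pics/side0.png','pics/s5.png',340,90,480,210,5)
E
```

```text
easel pts z0 [ 0.4817 -0.4461  0.    ] [ 0.5276 -0.4694  0.    ] [ 0.3958 -0.4989  0.    ] z.1 [ 0.4625 -0.3905  0.1   ] [ 0.4019 -0.4277  0.1   ] [ 0.4948 -0.407   0.1   ]
side easel [ 0.46048789 -0.50951243  0.        ] [ 0.42519106 -0.59094018  0.        ] [ 0.55914828 -0.51402648  0.        ]
scene [ 0.41417212 -0.48528108  0.        ] [ 6.16555271e-01 -3.03727829e-01  1.11022302e-16]
side easel [ 0.38633964 -0.4122853   0.15      ] [ 0.35440497 -0.48595675  0.15      ] [ 0.47560225 -0.41636938  0.15      ]
scene [ 0.33015681 -0.54230673  0.15      ] [ 0.49780434 -0.39191401  0.15      ]
```

View pics/w9a.png

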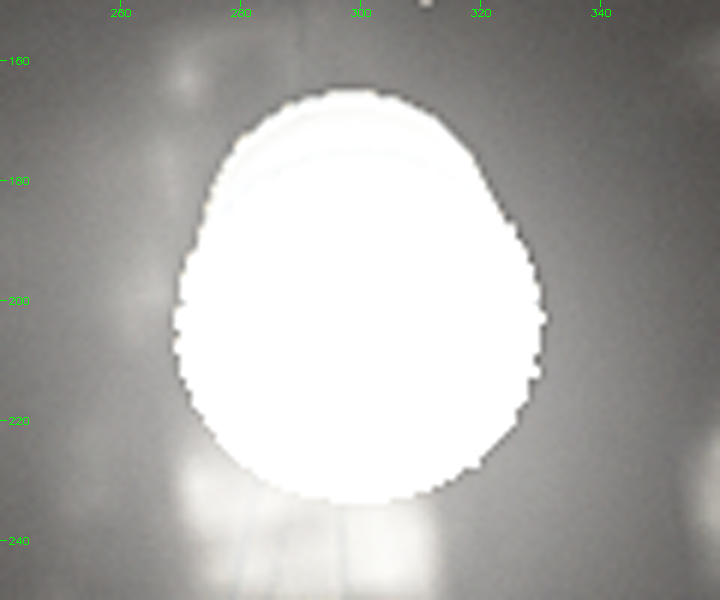

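View pics/s5.png

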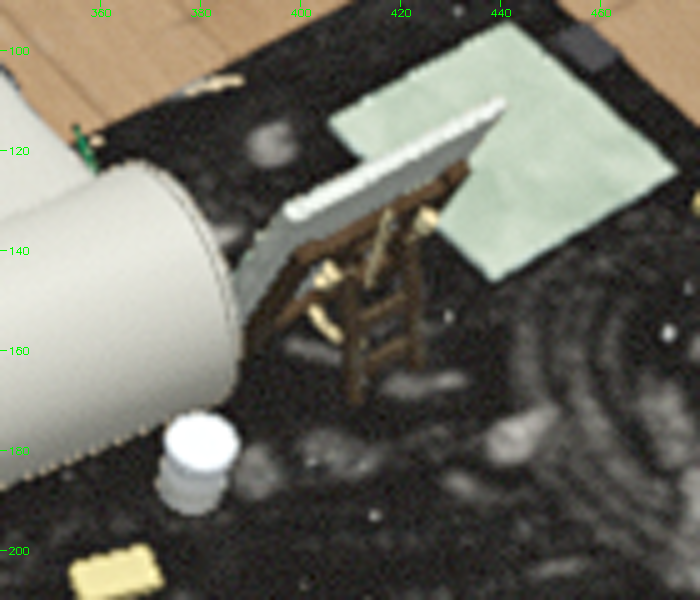

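```bash
python3 - <<'E'
from h import *
crop('pics/scene0.png','pics/c5.png',340,270,520,420,4)
crop('pics/w9.png','pics/w9b.png',290,220,490,420,3)
E
```

```text
(no output)
```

View pics/c5.png

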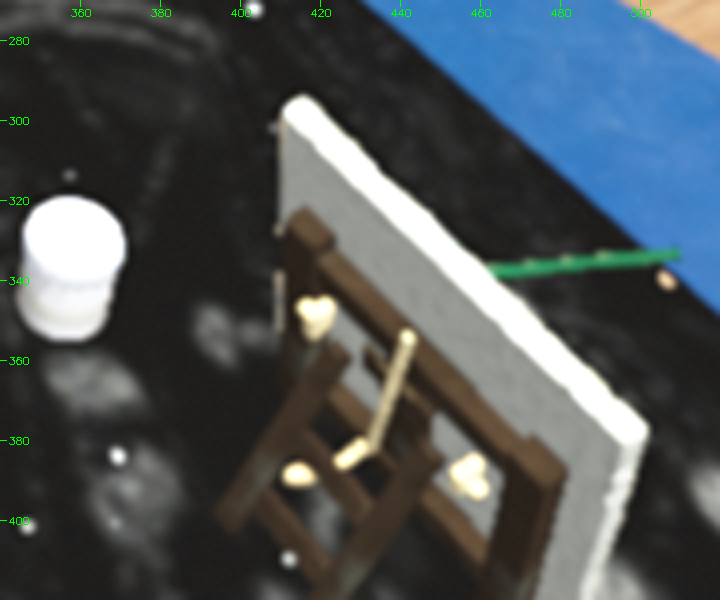

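View pics/w9b.png

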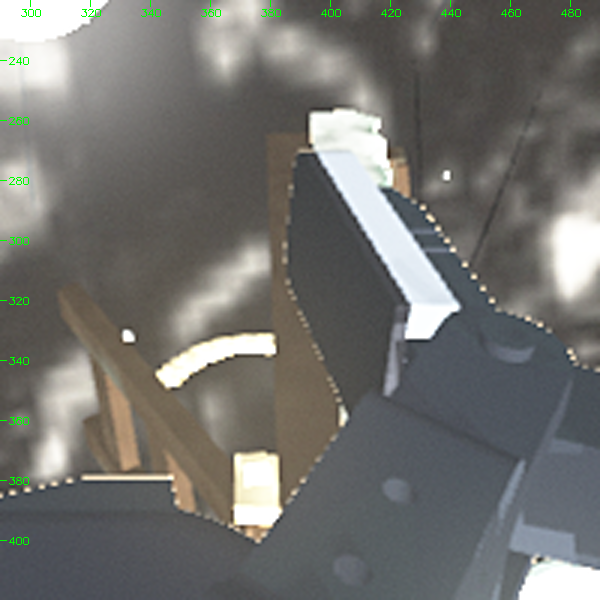

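```bash
python3 - <<'E'
from h import *
m=load('w9')
for p in [(415,323),(412,298),(411,355)]:
  print(p)
  for z in (0,.05,.1,.15,.2,.25,.3):
    x=onz('scene',*p,z); print(z,np.round(x,3),np.round(proj('wrist',x,m),0),np.round(proj('side',x),0))
E
```

```text
(415, 323)
0 [ 0.573 -0.362  0.   ] [463. 173.] [355. 157.]
0.05 [ 0.536 -0.388  0.05 ] [449. 221.] [368. 153.]
0.1 [ 0.499 -0.414  0.1  ] [430. 282.] [381. 148.]
0.15 [ 0.462 -0.44   0.15 ] [406. 363.] [395. 143.]
0.2 [ 0.425 -0.466  0.2  ] [372. 475.] [411. 137.]
0.25 [ 0.388 -0.492  0.25 ] [322. 642.] [426. 132.]
0.3 [ 0.351 -0.518  0.3  ] [240. 914.] [443. 126.]
(412, 298)
0 [ 0.621 -0.299  0.   ] [513.  98.] [335. 156.]
0.05 [ 0.581 -0.328  0.05 ] [501. 145.] [348. 151.]
0.1 [ 0.541 -0.358  0.1  ] [485. 205.] [362. 147.]
0.15 [ 0.502 -0.388  0.15 ] [463. 286.] [377. 142.]
0.2 [ 0.462 -0.417  0.2  ] [433. 400.] [393. 136.]
0.25 [ 0.422 -0.447  0.25 ] [387. 572.] [410. 131.]
0.3 [ 0.382 -0.477  0.3  ] [310. 865.] [428. 125.]
(411, 355)
0 [ 0.504 -0.425  0.   ] [399. 242.] [379. 162.]
0.05 [ 0.471 -0.447  0.05 ] [382. 290.] [391. 157.]
0.1 [ 0.438 -0.47   0.1  ] [360. 352.] [404. 152.]
0.15 [ 0.404 -0.492  0.15 ] [332. 432.] [417. 147.]
0.2 [ 0.371 -0.515  0.2  ] [293. 542.] [431. 141.]
0.25 [ 0.338 -0.537  0.25 ] [238. 701.] [446. 135.]
0.3 [ 0.305 -0.56   0.3  ] [149. 953.] [462. 129.]
```

```bash
python3 - <<'E'
from h import *
m=load('w9'); g=lambda u,v,z: np.round(onz('wrist',u,v,z,m),4)
print(g(300,204.5,.061),g(298,188,0))
x=g(300,204.5,.061); print(proj('wrist',x+[.025,0,0],m),proj('wrist',x+[0,-.025,0],m)); y=np.array([x[0],x[1],0]); print(proj('wrist',y+[0,.024,0],m),proj('wrist',y+[.024,0,0],m),proj('wrist',y-[.024,0,0],m))
st(); go(.4055,-.345,.0118,-8)
E
```

```text
[ 0.4094 -0.3453  0.061 ] [ 0.4089 -0.3469  0.    ]
(np.float64(329.3019628260361), np.float64(199.25333742659367)) (np.float64(304.9991431379618), np.float64(231.51582490645887))
(np.float64(293.9756126273203), np.float64(163.3713248042142)) (np.float64(321.639348802935), np.float64(182.1863295367205)) (np.float64(274.9990481567149), np.float64(190.6190029595081))
t 13.8 tcp [ 0.4009 -0.3331  0.1957] yaw -10.34 z [-0.0068  0.0043 -1.    ] gap 0.0854 F [-0.1  1.   0.1]
shift [0.0081 0.0115 0.1839] rot [-0.0032  0.0074 -0.0408] dist 0.184
```

```bash
python3 - <<'E'
from h import *
go(.409,-.347,.010,-8)
E
```

```text
shift [0.0119 0.0128 0.1856] rot [-0.0032  0.0074 -0.0408] dist 0.186
```

>>> {"op": "carry_out", "data": {
  "plan": [
    {"x": 0.012, "y": 0.013, "z": 0.02, "ax": -0.003, "ay": 0.007, "az": -0.041, "hand": 1},
    {"x": 0.012, "y": 0.013, "z": 0.05, "ax": -0.003, "ay": 0.007, "az": -0.041, "hand": 1},
    {"x": 0.012, "y": 0.013, "z": 0.09, "ax": -0.003, "ay": 0.007, "az": -0.041, "hand": 1},
    {"x": 0.012, "y": 0.013, "z": 0.125, "ax": -0.003, "ay": 0.007, "az": -0.041, "hand": 1},
    {"x": 0.012, "y": 0.013, "z": 0.155, "ax": -0.003, "ay": 0.007, "az": -0.041, "hand": 1},
    {"x": 0.012, "y": 0.013, "z": 0.175, "ax": -0.003, "ay": 0.007, "az": -0.041, "hand": 1},
    {"x": 0.012, "y": 0.013, "z": 0.184, "ax": -0.003, "ay": 0.007, "az": -0.041, "hand": 1},
    {"x": 0.012, "y": 0.013, "z": 0.185, "ax": -0.003, "ay": 0.007, "az": -0.041, "hand": 1},
    {"x": 0.012, "y": 0.013, "z": 0.185, "ax": -0.003, "ay": 0.007, "az": -0.041, "hand": 0.9},
    {"x": 0.012, "y": 0.013, "z": 0.185, "ax": -0.003, "ay": 0.007, "az": -0.041, "hand": 0.9}
  ]
}}

```text
clock: 14.63
tcp_pos: [0.41, -0.3478, 0.0119]
orientation: [0.001, 0.998, -0.069, 0.001]
wrist_force: [-0.4, -0.2, 1.1]
finger_gap: 0.0767
```

```bash
python3 - <<'E'
from h import *
st(); go(.409,-.347,.010,-8); snap('wrist','w10')
E
```

```text
t 14.63 tcp [ 0.41   -0.3478  0.0119] yaw -7.91 z [ 0.0011 -0.0014 -1.    ] gap 0.0767 F [-0.4 -0.2  1.1]
shift [-0.0011 -0.0006  0.0019] rot [ 0.0012 -0.0013  0.0016] dist 0.002
```

View pics/w10.png

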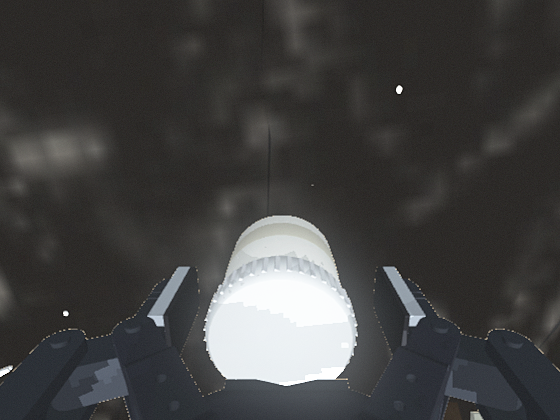

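```bash
python3 - <<'E'
from h import *
m=load('w10'); g=lambda u,v,z: np.round(onz('wrist',u,v,z,m),4)
for yy in (-.345,-.346,-.347,-.348,-.349):
    x=np.array([.4085,yy,0]);th=np.linspace(0,6.28,200)
    P=np.array([proj('wrist',x+[.025*np.cos(t),.025*np.sin(t),.061],m) for t in th]); B=np.array([proj('wrist',x+[.024*np.cos(t),.024*np.sin(t),0],m) for t in th])
    print(yy,'lid',P.min(0),P.max(0),'base',B.min(0))
E
```

```text
-0.345 lid [201.64705031 268.55837329] [354.87128433 396.65506616] base [232.41920574 208.59606234]
-0.346 lid [202.29903536 271.4604459 ] [355.10677351 398.86169763] base [232.79344985 210.57494631]
-0.347 lid [202.94748522 274.34571222] [355.3409856  401.05717975] base [233.16635648 212.54645059]
-0.348 lid [203.59242854 277.2143178 ] [355.57393097 403.2415968 ] base [233.53793279 214.51061637]
-0.349 lid [204.23389371 280.06640654] [355.80561985 405.41503223] base [233.90818588 216.46748456]
```

>>> {"op": "carry_out", "data": {
  "plan": [
    {"x": -0.001, "y": 0, "z": 0.001, "ax": 0, "ay": -0.001, "az": 0, "hand": 0.7},
    {"x": -0.001, "y": 0, "z": 0.001, "ax": 0, "ay": -0.001, "az": 0, "hand": 0.6},
    {"x": -0.001, "y": 0, "z": 0.001, "ax": 0, "ay": -0.001, "az": 0, "hand": 0.4},
    {"x": -0.001, "y": 0, "z": 0.001, "ax": 0, "ay": -0.001, "az": 0, "hand": 0.3},
    {"x": -0.001, "y": 0, "z": 0.001, "ax": 0, "ay": -0.001, "az": 0, "hand": 0.3}
  ]
}}

```text
clock: 15.1
tcp_pos: [0.4098, -0.3487, 0.0127]
orientation: [0.002, 0.998, -0.069, 0.001]
wrist_force: [-0.9, 1.4, 5.7]
finger_gap: 0.0482
```

```bash
python3 - <<'E'
from h import *
st(); 
c=np.array([.5803,.0757]); u=np.radians(82.1); t=c+.061*np.array([np.cos(u),np.sin(u)]); b=c-.061*np.array([np.cos(u),np.sin(u)]); print(t,b)
go(t[0],t[1],.2,-7.9)
E
```

```text
t 15.1 tcp [ 0.4098 -0.3487  0.0127] yaw -7.92 z [ 0.0022 -0.0036 -1.    ] gap 0.0482 F [-0.9  1.4  5.7]
[0.58868412 0.13612108] [0.57191588 0.01527892]
shift [ 0.1108 -0.5042 -0.1886] rot [ 0.0033 -0.0027 -0.0004] dist 0.55
```

>>> {"op": "carry_out", "data": {
  "plan": [
    {"x": 0, "y": 0, "z": -0.02, "ax": 0, "ay": 0, "az": 0, "hand": 0.3},
    {"x": 0, "y": 0, "z": -0.055, "ax": 0, "ay": 0, "az": 0, "hand": 0.3},
    {"x": 0, "y": 0, "z": -0.095, "ax": 0, "ay": 0, "az": 0, "hand": 0.3},
    {"x": 0, "y": 0, "z": -0.135, "ax": 0.003, "ay": -0.003, "az": 0, "hand": 0.3},
    {"x": 0, "y": -0.02, "z": -0.17, "ax": 0.003, "ay": -0.003, "az": 0, "hand": 0.3},
    {"x": 0.02, "y": -0.055, "z": -0.188, "ax": 0.003, "ay": -0.003, "az": 0, "hand": 0.3},
    {"x": 0.028, "y": -0.092, "z": -0.188, "ax": 0.003, "ay": -0.003, "az": 0, "hand": 0.3},
    {"x": 0.036, "y": -0.13, "z": -0.188, "ax": 0.003, "ay": -0.003, "az": 0, "hand": 0.3},
    {"x": 0.044, "y": -0.168, "z": -0.188, "ax": 0.003, "ay": -0.003, "az": 0, "hand": 0.3},
    {"x": 0.052, "y": -0.206, "z": -0.188, "ax": 0.003, "ay": -0.003, "az": 0, "hand": 0.3},
    {"x": 0.06, "y": -0.244, "z": -0.188, "ax": 0.003, "ay": -0.003, "az": 0, "hand": 0.3},
    {"x": 0.068, "y": -0.282, "z": -0.188, "ax": 0.003, "ay": -0.003, "az": 0, "hand": 0.3}
  ]
}}

```text
clock: 16.1
tcp_pos: [0.5157, -0.0763, 0.2003]
orientation: [0.0, 0.998, -0.069, 0.0]
wrist_force: [0.3, -0.4, -1.8]
finger_gap: 0.0484
```

```bash
python3 - <<'E'
from h import *
st(); go(.5887,.1354,.2,-7.9)
E
```

```text
t 16.1 tcp [ 0.5157 -0.0763  0.2003] yaw -7.94 z [ 2.e-04 -4.e-04 -1.e+00] gap 0.0484 F [ 0.3 -0.4 -1.8]
shift [ 4.300e-02 -2.198e-01  2.000e-04] rot [ 0.0004 -0.0002 -0.0007] dist 0.224
```

>>> {"op": "carry_out", "data": {
  "plan": [
    {"x": 0.01, "y": -0.04, "z": 0, "ax": 0, "ay": 0, "az": 0, "hand": 0.3},
    {"x": 0.017, "y": -0.08, "z": 0, "ax": 0, "ay": 0, "az": 0, "hand": 0.3},
    {"x": 0.025, "y": -0.12, "z": 0, "ax": 0, "ay": 0, "az": 0, "hand": 0.3},
    {"x": 0.032, "y": -0.16, "z": 0, "ax": 0, "ay": 0, "az": 0, "hand": 0.3},
    {"x": 0.04, "y": -0.195, "z": 0, "ax": 0, "ay": 0, "az": 0, "hand": 0.3},
    {"x": 0.043, "y": -0.215, "z": 0, "ax": 0, "ay": 0, "az": 0, "hand": 0.3},
    {"x": 0.043, "y": -0.22, "z": 0, "ax": 0, "ay": 0, "az": 0, "hand": 0.3},
    {"x": 0.043, "y": -0.22, "z": 0, "ax": 0, "ay": 0, "az": 0, "hand": 0.3},
    {"x": 0.043, "y": -0.22, "z": 0, "ax": 0, "ay": 0, "az": 0, "hand": 0.3}
  ]
}}

```text
clock: 16.85
tcp_pos: [0.5882, 0.1352, 0.2001]
orientation: [0.001, 0.998, -0.069, -0.0]
wrist_force: [0.5, -0.2, -1.3]
finger_gap: 0.0482
```

```bash
python3 - <<'E'
from h import *
st(); go(.5887,.1354,.0235,-7.9); snap('wrist','w11'); snap('scene','c11'); crop('pics/c11.png','pics/c11a.png',230,90,390,270,4) if 0 else crop('pics/c11.png','pics/c11a.png',230,110,390,260,4)
E
```

```text
t 16.85 tcp [0.5882 0.1352 0.2001] yaw -7.92 z [-6.0e-04 -1.1e-03 -1.0e+00] gap 0.0482 F [ 0.5 -0.2 -1.3]
shift [ 0.0005 -0.0005  0.1766] rot [ 0.0012  0.0005 -0.0003] dist 0.177
```

View pics/w11.png

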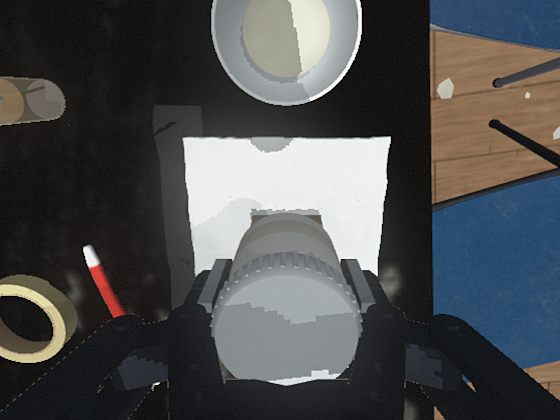

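View pics/c11a.png

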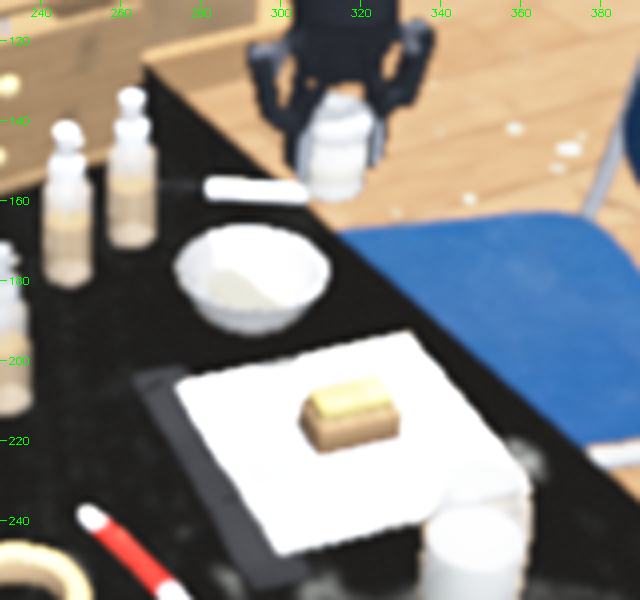

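>>> {"op": "carry_out", "data": {
  "plan": [
    {"x": 0.0005, "y": -0.0005, "z": 0.04, "ax": 0.001, "ay": 0, "az": 0, "hand": 0.3},
    {"x": 0.0005, "y": -0.0005, "z": 0.08, "ax": 0.001, "ay": 0, "az": 0, "hand": 0.3},
    {"x": 0.0005, "y": -0.0005, "z": 0.115, "ax": 0.001, "ay": 0, "az": 0, "hand": 0.3},
    {"x": 0.0005, "y": -0.0005, "z": 0.14, "ax": 0.001, "ay": 0, "az": 0, "hand": 0.3},
    {"x": 0.0005, "y": -0.0005, "z": 0.158, "ax": 0.001, "ay": 0, "az": 0, "hand": 0.3},
    {"x": 0.0005, "y": -0.0005, "z": 0.168, "ax": 0.001, "ay": 0, "az": 0, "hand": 0.3},
    {"x": 0.0005, "y": -0.0005, "z": 0.17, "ax": 0.001, "ay": 0, "az": 0, "hand": 0.3},
    {"x": 0.0005, "y": -0.0005, "z": 0.17, "ax": 0.001, "ay": 0, "az": 0, "hand": 0.3}
  ]
}}

```text
clock: 17.62
tcp_pos: [0.5888, 0.1336, 0.0304]
orientation: [0.0, 0.998, -0.071, -0.0]
wrist_force: [0.2, -0.7, -2.0]
finger_gap: 0.0478
```

```bash
python3 - <<'E'
from h import *
st(); go(.5887,.1354,.0228,-7.9)
E
```

```text
t 17.62 tcp [0.5888 0.1336 0.0304] yaw -8.1 z [-5.e-04  0.e+00 -1.e+00] gap 0.0478 F [ 0.2 -0.7 -2. ]
shift [-0.0004 -0.0017  0.0076] rot [ 0.0001  0.0005 -0.0036] dist 0.008
```

>>> {"op": "carry_out", "data": {
  "plan": [
    {"x": 0, "y": -0.0017, "z": 0.003, "ax": 0, "ay": 0, "az": 0, "hand": 0.3},
    {"x": 0, "y": -0.0017, "z": 0.006, "ax": 0, "ay": 0, "az": 0, "hand": 0.3},
    {"x": 0, "y": -0.0017, "z": 0.008, "ax": 0, "ay": 0, "az": 0, "hand": 0.3},
    {"x": 0, "y": -0.0017, "z": 0.008, "ax": 0, "ay": 0, "az": 0, "hand": 0.3},
    {"x": 0, "y": -0.0017, "z": 0.008, "ax": 0, "ay": 0, "az": 0, "hand": 0.3}
  ]
}}

```text
clock: 18.03
tcp_pos: [0.5895, 0.1354, 0.023]
orientation: [-0.0, 0.998, -0.071, 0.0]
wrist_force: [0.6, -0.2, -0.7]
finger_gap: 0.048
```

```bash
python3 - <<'E'
from h import *
st(); go(.5887,.1354,.0228,-7.9)
E
```

```text
t 18.03 tcp [0.5895 0.1354 0.023 ] yaw -8.1 z [ 6.e-04  0.e+00 -1.e+00] gap 0.048 F [ 0.6 -0.2 -0.7]
shift [-0.0008  0.0001  0.0002] rot [-0.0001 -0.0006 -0.0034] dist 0.001
```

>>> {"op": "carry_out", "data": {
  "plan": [
    {"x": -0.0006, "y": 0, "z": 0.0004, "ax": 0, "ay": 0, "az": 0, "hand": 0.3},
    {"x": -0.0006, "y": 0, "z": 0.0004, "ax": 0, "ay": 0, "az": 0, "hand": 0.65},
    {"x": -0.0006, "y": 0, "z": 0.0004, "ax": 0, "ay": 0, "az": 0, "hand": 0.85},
    {"x": -0.0006, "y": 0, "z": 0.0004, "ax": 0, "ay": 0, "az": 0, "hand": 0.85},
    {"x": -0.0006, "y": 0, "z": -0.03, "ax": 0, "ay": 0, "az": 0, "hand": 1},
    {"x": -0.0006, "y": 0, "z": -0.07, "ax": 0, "ay": 0, "az": 0, "hand": 1},
    {"x": -0.0006, "y": 0, "z": -0.11, "ax": 0, "ay": 0, "az": 0, "hand": 1},
    {"x": -0.0006, "y": 0, "z": -0.15, "ax": 0, "ay": 0, "az": 0, "hand": 1},
    {"x": -0.0006, "y": 0, "z": -0.19, "ax": 0, "ay": 0, "az": 0, "hand": 1},
    {"x": -0.0006, "y": 0, "z": -0.23, "ax": 0, "ay": 0, "az": 0, "hand": 1},
    {"x": -0.0006, "y": 0, "z": -0.23, "ax": 0, "ay": 0, "az": 0, "hand": 1}
  ]
}}

```text
clock: 18.95
tcp_pos: [0.5922, 0.1359, 0.2626]
orientation: [-0.001, 0.997, -0.071, 0.007]
wrist_force: [1.3, -0.1, 1.2]
finger_gap: 0.0851
```

```bash
python3 - <<'E'
from h import *
st(); go(.3735,.2385,.22,-7.9); snap('wrist','w12');  snap('scene','c12'); crop('pics/c12.png','pics/c12a.png',230,110,390,260,4)
E
```

```text
t 18.95 tcp [0.5922 0.1359 0.2626] yaw -8.09 z [ 0.0149  0.0014 -0.9999] gap 0.0851 F [ 1.3 -0.1  1.2]
shift [-0.2316 -0.0707  0.0395] rot [-0.0034 -0.0146 -0.0032] dist 0.245
```

View pics/w12.png

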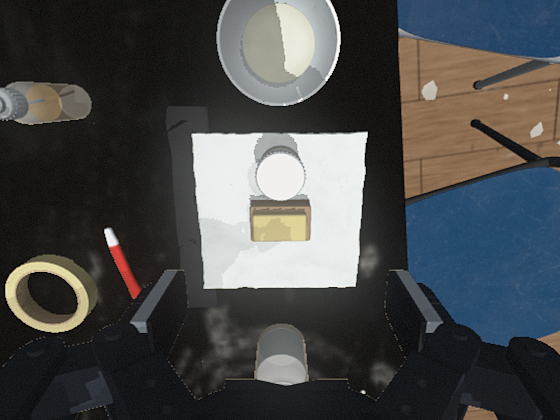

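View pics/c12a.png

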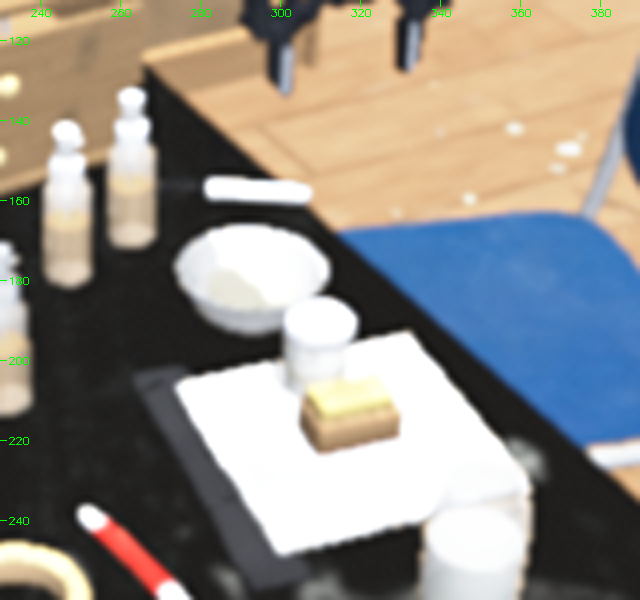

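```bash
python3 - <<'E'
from h import *
m=load('w12'); print(onz('wrist',280.3,175,.071,m)); crop('pics/w12.png','pics/w12a.png',180,120,380,300,4) 
c=[onz('wrist',*p,.01,m) for p in [(192,132.5),(367,131.5),(357.5,287),(203.5,289)]]; q(c)
go(.3735,.225,.22,-7.9)
E
```

```text
[0.59021531 0.13908774 0.071     ]
[0.1977, 0.1999, 0.2012, 0.2004] [0.5807 0.0757 0.01  ]
ang -7.86
ang -7.73
ang 81.42
ang 82.42
shift [-0.2273 -0.0579  0.0344] rot [-0.0014 -0.0058 -0.0033] dist 0.237
```

View pics/w12a.png

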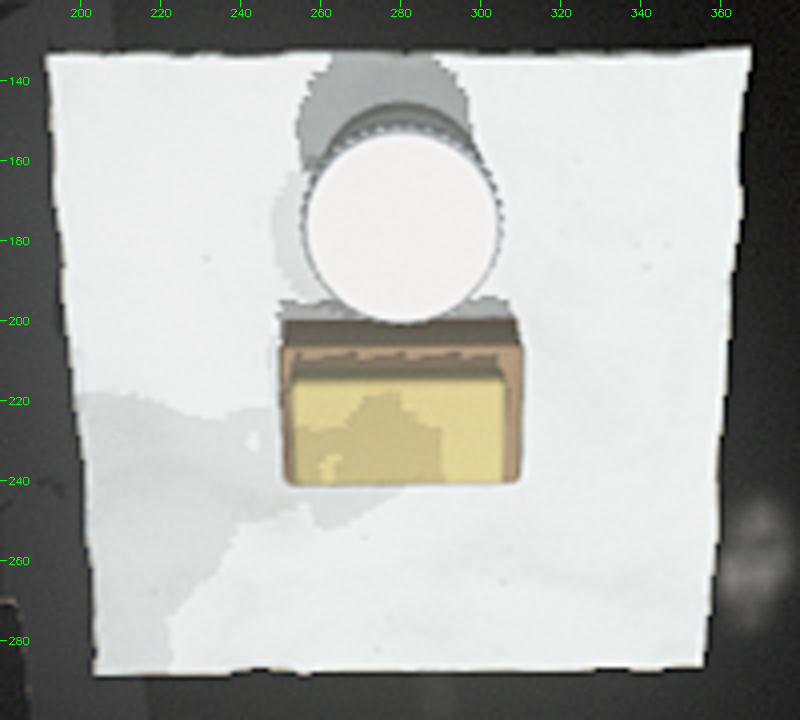

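>>> {"op": "carry_out", "data": {
  "plan": [
    {"x": -0.03, "y": -0.01, "z": 0.005, "ax": -0.001, "ay": -0.006, "az": -0.003, "hand": 1},
    {"x": -0.07, "y": -0.025, "z": 0.012, "ax": -0.001, "ay": -0.006, "az": -0.003, "hand": 1},
    {"x": -0.11, "y": -0.04, "z": 0.018, "ax": -0.001, "ay": -0.006, "az": -0.003, "hand": 1},
    {"x": -0.15, "y": -0.055, "z": 0.025, "ax": -0.001, "ay": -0.006, "az": -0.003, "hand": 1},
    {"x": -0.185, "y": -0.065, "z": 0.03, "ax": -0.001, "ay": -0.006, "az": -0.003, "hand": 1},
    {"x": -0.215, "y": -0.071, "z": 0.035, "ax": -0.001, "ay": -0.006, "az": -0.003, "hand": 1},
    {"x": -0.23, "y": -0.071, "z": 0.035, "ax": -0.001, "ay": -0.006, "az": -0.003, "hand": 1},
    {"x": -0.23, "y": -0.071, "z": 0.035, "ax": -0.001, "ay": -0.006, "az": -0.003, "hand": 1},
    {"x": -0.23, "y": -0.071, "z": 0.035, "ax": -0.001, "ay": -0.006, "az": -0.003, "hand": 1}
  ]
}}

```text
clock: 19.8
tcp_pos: [0.3724, 0.2383, 0.2189]
orientation: [0.0, 0.998, -0.069, -0.0]
wrist_force: [-1.3, -0.0, -0.4]
finger_gap: 0.0855
```

```bash
python3 - <<'E'
from h import *
st(); snap('wrist','w13'); crop('pics/w13.png','pics/w13a.png',220,140,370,390,3)
E
```

```text
t 19.8 tcp [0.3724 0.2383 0.2189] yaw -7.86 z [-0.e+00 -1.e-04 -1.e+00] gap 0.0855 F [-1.3 -0.  -0.4]
```

View pics/w13a.png

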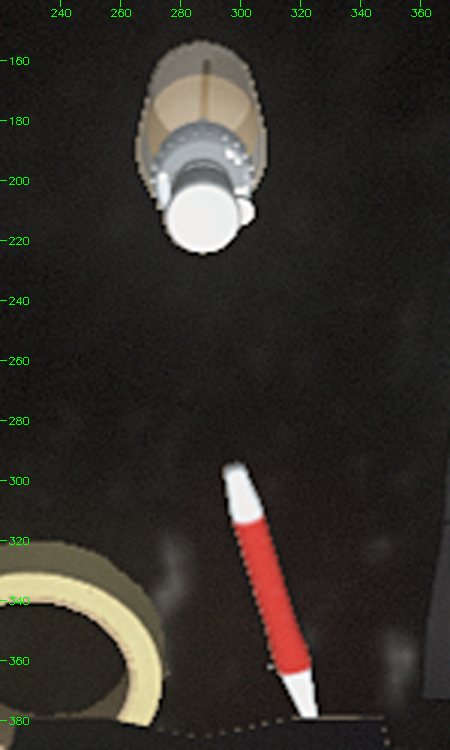

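View pics/w13.png

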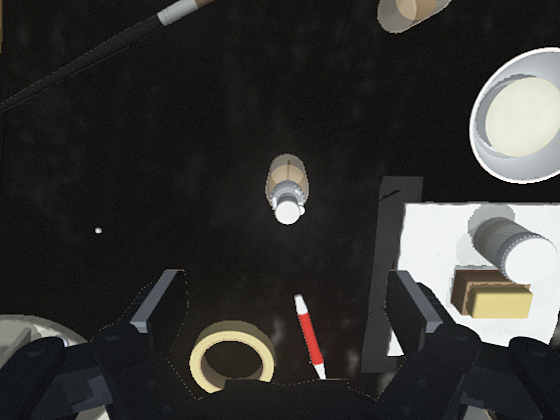

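```bash
python3 - <<'E'
from h import *
m=load('w13'); h=onz('wrist',287.7,212.8,.139,m); print(h)
for yy in (.236,.237,.238,.239,.240,.241): print(yy,proj('wrist',[h[0]+.0025,yy+.018,0],m))
go(.3735,.239,.087,-7.9)
E
```

```text
[0.37426005 0.23899905 0.139     ]
0.236 (np.float64(287.644447412337), np.float64(156.3046201238731))
0.237 (np.float64(287.5158614398674), np.float64(155.36916143144668))
0.238 (np.float64(287.38705974815616), np.float64(154.43213338867935))
0.239 (np.float64(287.25804179390303), np.float64(153.49353204308005))
0.24 (np.float64(287.1288070319818), np.float64(152.55335342887372))
0.241 (np.float64(286.9993549154327), np.float64(151.61159356694566))
shift [-0.0003 -0.0007  0.1322] rot [-0.0004 -0.0007 -0.0004] dist 0.132
```

```bash
python3 - <<'E'
from h import *
go(.374,.239,.2,82)
E
```

```text
shift [ 0.0003 -0.0008  0.0192] rot [ 3.0000e-04 -8.0000e-04 -1.5695e+00] dist 0.019
```

>>> {"op": "carry_out", "data": {
  "plan": [
    {"x": 0, "y": -0.001, "z": 0, "ax": 0, "ay": 0, "az": -1.57, "hand": 1},
    {"x": 0, "y": -0.001, "z": 0, "ax": 0, "ay": 0, "az": -1.57, "hand": 1},
    {"x": 0, "y": -0.001, "z": 0, "ax": 0, "ay": 0, "az": -1.57, "hand": 1},
    {"x": 0, "y": -0.001, "z": 0, "ax": 0, "ay": 0, "az": -1.57, "hand": 1},
    {"x": 0, "y": -0.001, "z": 0, "ax": 0, "ay": 0, "az": -1.57, "hand": 1},
    {"x": 0, "y": -0.001, "z": 0, "ax": 0, "ay": 0, "az": -1.57, "hand": 1},
    {"x": 0, "y": -0.001, "z": 0, "ax": 0, "ay": 0, "az": -1.57, "hand": 1},
    {"x": 0, "y": -0.001, "z": 0, "ax": 0, "ay": 0, "az": -1.57, "hand": 1},
    {"x": 0, "y": -0.001, "z": 0, "ax": 0, "ay": 0, "az": -1.57, "hand": 1},
    {"x": 0, "y": -0.001, "z": 0, "ax": 0, "ay": 0, "az": -1.57, "hand": 1},
    {"x": 0, "y": -0.001, "z": 0, "ax": 0, "ay": 0, "az": -1.57, "hand": 1},
    {"x": 0, "y": -0.001, "z": 0, "ax": 0, "ay": 0, "az": -1.57, "hand": 1}
  ]
}}

```text
clock: 20.85
tcp_pos: [0.3759, 0.2387, 0.219]
orientation: [0.0, 0.776, 0.631, 0.001]
wrist_force: [0.5, -0.9, 0.3]
finger_gap: 0.0855
```

```bash
python3 - <<'E'
from h import *
st(); go(.374,.239,.0865,82)
E
```

```text
t 20.85 tcp [0.3759 0.2387 0.219 ] yaw 78.25 z [ 1.4e-03  1.0e-04 -1.0e+00] gap 0.0855 F [ 0.5 -0.9  0.3]
shift [-1.000e-04 -2.100e-03  1.325e-01] rot [ 0.0013 -0.0004 -0.0655] dist 0.133
```

>>> {"op": "carry_out", "data": {
  "plan": [
    {"x": 0, "y": -0.002, "z": 0.02, "ax": 0.001, "ay": 0, "az": -0.065, "hand": 1},
    {"x": 0, "y": -0.002, "z": 0.055, "ax": 0.001, "ay": 0, "az": -0.065, "hand": 1},
    {"x": 0, "y": -0.002, "z": 0.085, "ax": 0.001, "ay": 0, "az": -0.065, "hand": 1},
    {"x": 0, "y": -0.002, "z": 0.11, "ax": 0.001, "ay": 0, "az": -0.065, "hand": 1},
    {"x": 0, "y": -0.002, "z": 0.125, "ax": 0.001, "ay": 0, "az": -0.065, "hand": 0.8},
    {"x": 0, "y": -0.002, "z": 0.132, "ax": 0.001, "ay": 0, "az": -0.065, "hand": 0.7},
    {"x": 0, "y": -0.002, "z": 0.132, "ax": 0.001, "ay": 0, "az": -0.065, "hand": 0.7},
    {"x": 0, "y": -0.002, "z": 0.132, "ax": 0.001, "ay": 0, "az": -0.065, "hand": 0.7}
  ]
}}

```text
clock: 21.52
tcp_pos: [0.3755, 0.2389, 0.0873]
orientation: [0.0, 0.755, 0.655, 0.0]
wrist_force: [0.1, 0.4, 0.3]
finger_gap: 0.0598
```

```bash
python3 - <<'E'
from h import *
st(); go(.374,.239,.0865,82); snap('wrist','w14')
E
```

```text
t 21.52 tcp [0.3755 0.2389 0.0873] yaw 81.9 z [ 6.e-04  3.e-04 -1.e+00] gap 0.0598 F [0.1 0.4 0.3]
shift [-0.0001 -0.0015  0.0008] rot [ 0.0006 -0.0004 -0.0018] dist 0.002
```

View pics/w14.png

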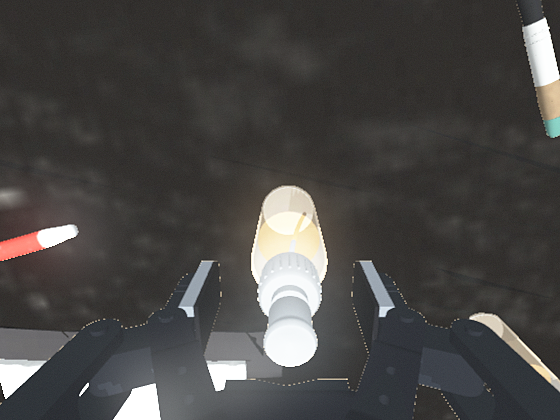

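>>> {"op": "carry_out", "data": {
  "plan": [
    {"x": 0, "y": -0.0015, "z": 0, "ax": 0, "ay": 0, "az": 0, "hand": 0.6},
    {"x": 0, "y": -0.0015, "z": 0, "ax": 0, "ay": 0, "az": 0, "hand": 0.5},
    {"x": 0, "y": -0.0015, "z": 0, "ax": 0, "ay": 0, "az": 0, "hand": 0.4},
    {"x": 0, "y": -0.0015, "z": 0, "ax": 0, "ay": 0, "az": 0, "hand": 0.3},
    {"x": 0, "y": -0.0015, "z": 0, "ax": 0, "ay": 0, "az": 0, "hand": 0.1},
    {"x": 0, "y": -0.0015, "z": 0, "ax": 0, "ay": 0, "az": 0, "hand": 0.1}
  ],
  "squeeze": 35
}}

```text
clock: 22.07
tcp_pos: [0.3749, 0.2399, 0.0886]
orientation: [0.0, 0.755, 0.656, 0.002]
wrist_force: [-0.4, 1.5, 4.9]
finger_gap: 0.0246
```

```bash
python3 - <<'E'
from h import *
st(); go(.5719,.0153,.2,82)
E
```

```text
t 22.07 tcp [0.3749 0.2399 0.0886] yaw 81.93 z [ 0.0036  0.002  -1.    ] gap 0.0246 F [-0.4  1.5  4.9]
shift [-0.1945  0.2269 -0.1111] rot [ 0.0033 -0.0025 -0.0012] dist 0.319
```

>>> {"op": "carry_out", "data": {
  "plan": [
    {"x": 0, "y": 0, "z": -0.02, "ax": 0, "ay": 0, "az": 0, "hand": 0.1},
    {"x": 0, "y": 0, "z": -0.05, "ax": 0, "ay": 0, "az": 0, "hand": 0.1},
    {"x": 0, "y": 0, "z": -0.085, "ax": 0.003, "ay": -0.002, "az": 0, "hand": 0.1},
    {"x": -0.02, "y": 0.02, "z": -0.11, "ax": 0.003, "ay": -0.002, "az": 0, "hand": 0.1},
    {"x": -0.045, "y": 0.05, "z": -0.12, "ax": 0.003, "ay": -0.002, "az": 0, "hand": 0.1},
    {"x": -0.07, "y": 0.08, "z": -0.12, "ax": 0.003, "ay": -0.002, "az": 0, "hand": 0.1},
    {"x": -0.095, "y": 0.11, "z": -0.12, "ax": 0.003, "ay": -0.002, "az": 0, "hand": 0.1},
    {"x": -0.12, "y": 0.14, "z": -0.12, "ax": 0.003, "ay": -0.002, "az": 0, "hand": 0.1},
    {"x": -0.145, "y": 0.17, "z": -0.12, "ax": 0.003, "ay": -0.002, "az": 0, "hand": 0.1},
    {"x": -0.17, "y": 0.2, "z": -0.12, "ax": 0.003, "ay": -0.002, "az": 0, "hand": 0.1},
    {"x": -0.185, "y": 0.218, "z": -0.12, "ax": 0.003, "ay": -0.002, "az": 0, "hand": 0.1},
    {"x": -0.194, "y": 0.228, "z": -0.12, "ax": 0.003, "ay": -0.002, "az": 0, "hand": 0.1}
  ]
}}

```text
clock: 23.07
tcp_pos: [0.5744, 0.0129, 0.2078]
orientation: [-0.0, 0.756, 0.655, -0.0]
wrist_force: [-0.2, 0.2, -1.3]
finger_gap: 0.0234
```

>>> {"op": "carry_out", "data": {
  "plan": [
    {"x": 0, "y": 0, "z": 0, "ax": 0, "ay": 0, "az": 0, "hand": 0.1},
    {"x": 0, "y": 0, "z": 0, "ax": 0, "ay": 0, "az": 0, "hand": 0.1},
    {"x": 0, "y": 0, "z": 0, "ax": 0, "ay": 0, "az": 0, "hand": 0.1}
  ]
}}

```text
clock: 23.32
tcp_pos: [0.5731, 0.014, 0.2074]
orientation: [-0.001, 0.756, 0.655, -0.001]
wrist_force: [0.1, -0.1, -1.4]
finger_gap: 0.0237
```

```bash
python3 - <<'E'
from h import *
st(); go(.5728,.0155,.0986,82); snap('wrist','w15'); snap('scene','c15');crop('pics/c15.png','pics/c15a.png',230,60,390,260,3)
E
```

```text
t 23.32 tcp [0.5731 0.014  0.2074] yaw 81.82 z [-2.4e-03  5.0e-04 -1.0e+00] gap 0.0237 F [ 0.1 -0.1 -1.4]
shift [ 0.0014 -0.0003  0.1088] rot [-0.0025 -0.0002 -0.0031] dist 0.109
```

View pics/w15.png

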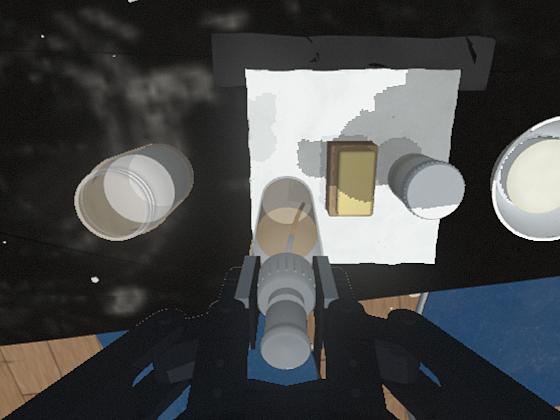

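View pics/c15a.png

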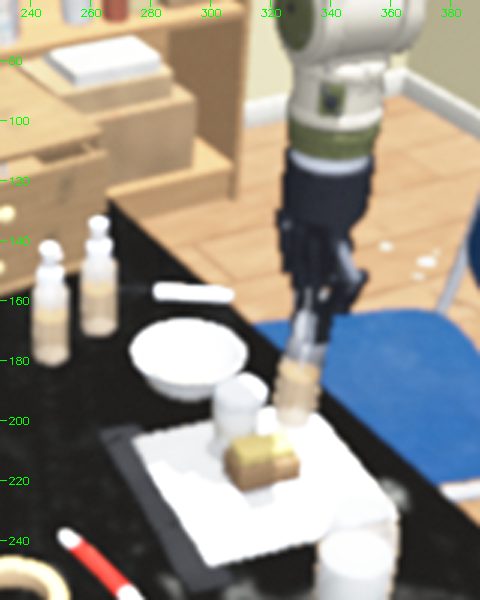

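```bash
python3 - <<'E'
from h import *
z0=.2074-.0886
for dz in (0,.094,.106,.139):
    p=[.5722,.0141,z0+dz]; u=np.array(proj('scene',p)); print('scene',dz,u,'crop',(u-[230,60])*3,'wrist',proj('wrist',p,load('w15')))
crop('pics/w15.png','pics/w15a.png',230,160,350,380,3)
crop('pics/c15.png','pics/c15b.png',290,140,370,220,8)
E
```

```text
scene 0 [329.14829195 199.45157137] crop [297.44487585 418.3547141 ] wrist (np.float64(287.36100682375036), np.float64(209.77981433260166))
scene 0.094 [332.28756487 170.6221306 ] crop [306.8626946  331.86639181] wrist (np.float64(288.22197287967253), np.float64(275.4556173966452))
scene 0.106 [332.70942432 166.74799397] crop [308.12827297 320.2439819 ] wrist (np.float64(288.4093314559612), np.float64(289.74761517525064))
scene 0.139 [333.89590175 155.85200574] crop [311.68770525 287.55601722] wrist (np.float64(289.1220093122043), np.float64(344.1117683410721))
```

View pics/w15a.png

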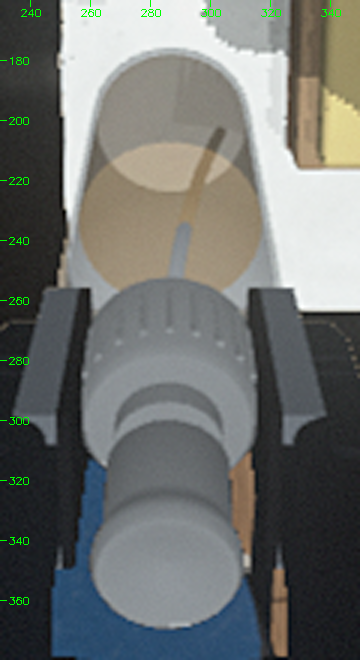

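View pics/c15b.png

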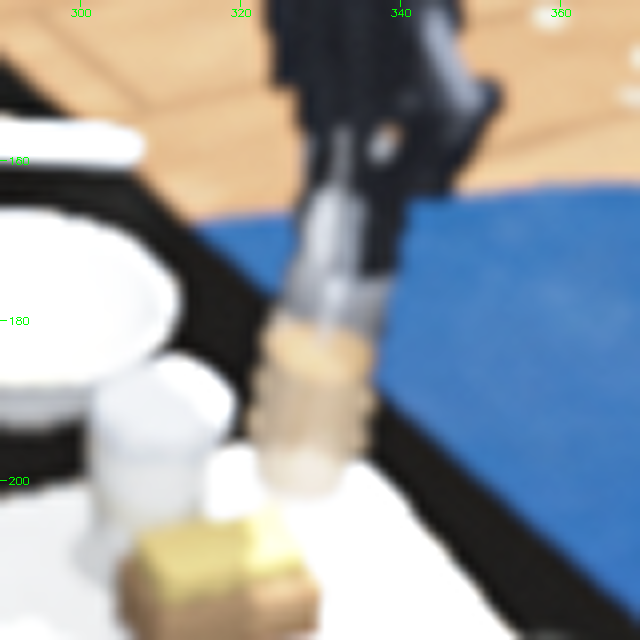

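>>> {"op": "carry_out", "data": {
  "plan": [
    {"x": 0.001, "y": 0.001, "z": 0, "ax": -0.058, "ay": 0, "az": -0.003, "hand": 0.1},
    {"x": 0.001, "y": 0.001, "z": 0, "ax": -0.058, "ay": 0, "az": -0.003, "hand": 0.1},
    {"x": 0.001, "y": 0.001, "z": 0, "ax": -0.058, "ay": 0, "az": -0.003, "hand": 0.1},
    {"x": 0.001, "y": 0.001, "z": 0, "ax": -0.058, "ay": 0, "az": -0.003, "hand": 0.1}
  ],
  "squeeze": 50
}}

```text
clock: 23.75
tcp_pos: [0.5742, 0.0159, 0.2087]
orientation: [0.021, 0.754, 0.657, 0.019]
wrist_force: [0.3, 0.0, -1.0]
finger_gap: 0.0229
```

```bash
python3 - <<'E'
from h import *
st(); m=snap('wrist','w16'); snap('scene','c16'); snap('side','s16'); crop('pics/c16.png','pics/c16b.png',290,140,370,220,8); crop('pics/w16.png','pics/w16a.png',230,150,350,380,3)
crop('pics/s16.png','pics/s16b.png',200,120,320,240,5)
s=status.get_state(); q_=s['orientation']; Mz=R.from_quat([q_[1],q_[2],q_[3],q_[0]]).as_matrix()[:,2]
gp=s['tcp_pos']-.0187*Mz; print('grip',gp)
for dz in (-.1073,-.012,.0317):
    p=gp+[-.0005,0,dz]; print(dz,proj('wrist',p,m),proj('scene',p),proj('side',p))
    if dz<-.1: print('base top',proj('wrist',p+[-.018,0,0],m),proj('wrist',p+[.018,0,0],m),'side',proj('side',p+[.018,0,0]),proj('side',p-[.018,0,0]))
E
```

```text
t 23.75 tcp [0.5742 0.0159 0.2087] yaw 82.11 z [ 0.0562 -0.0078 -0.9984] gap 0.0229 F [ 0.3  0.  -1. ]
grip [0.57378124 0.01550063 0.22695162]
-0.1073 (np.float64(286.65898997592234), np.float64(202.73998297759724)) (np.float64(329.2132195888921), np.float64(198.83054926705472)) (np.float64(272.4563634549955), np.float64(182.53425720470554))
base top (np.float64(283.0695506793393), np.float64(178.42891269831762)) (np.float64(290.0635796725717), np.float64(225.7990773230975)) side (np.float64(269.7786988036926), np.float64(179.0268684797966)) (np.float64(275.15874505409874), np.float64(186.07402188228914))
-0.012 (np.float64(287.0796078746859), np.float64(277.4637492907651)) (np.float64(332.39874385738386), np.float64(169.57519517416387)) (np.float64(271.53802688476543), np.float64(166.24767658521404))
0.0317 (np.float64(287.49345600740816), np.float64(350.98485062662326)) (np.float64(333.9619348681389), np.float64(155.21909467705007)) (np.float64(271.0869321388825), np.float64(158.24756945236766))
```

View pics/w16a.png

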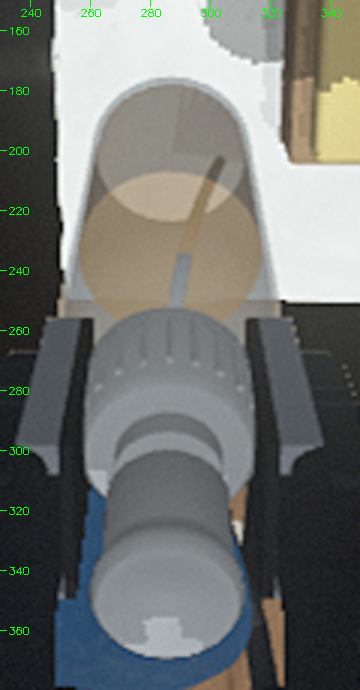

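View pics/c16b.png

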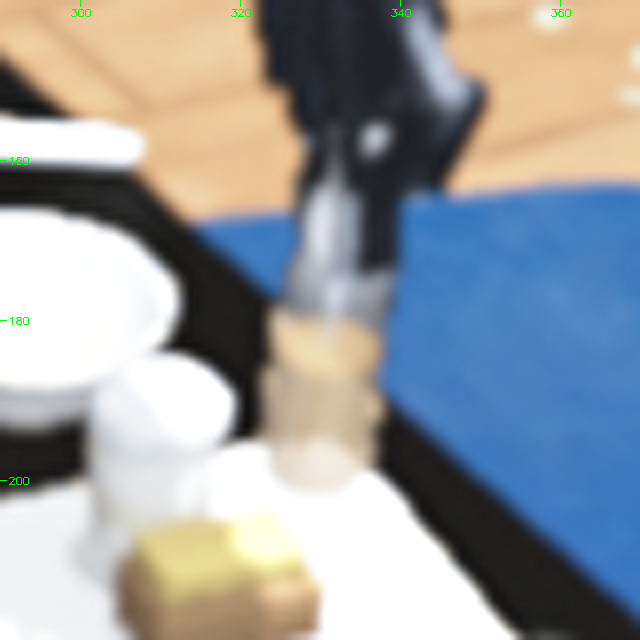

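View pics/s16b.png

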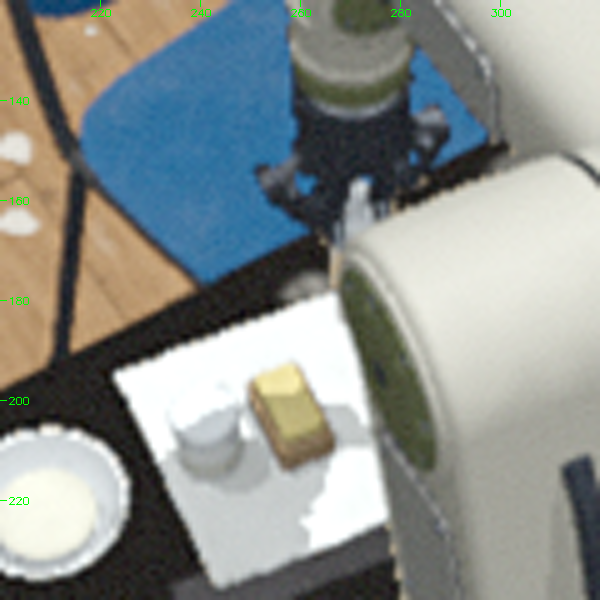

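```bash
python3 - <<'E'
from h import *
go(.5734,.0157,.104);go(.5734,.0157,.0992)
E
```

```text
shift [ 1.00e-04 -7.40e-03  1.04e-01] rot [0. 0. 0.] dist 0.104
shift [ 1.000e-04 -7.700e-03  1.088e-01] rot [0. 0. 0.] dist 0.109
```

>>> {"op": "carry_out", "data": {
  "plan": [
    {"x": 0, "y": -0.002, "z": 0.025, "ax": -0.01, "ay": 0, "az": 0, "hand": 0.1},
    {"x": 0, "y": -0.004, "z": 0.05, "ax": -0.01, "ay": 0, "az": 0, "hand": 0.1},
    {"x": 0, "y": -0.0055, "z": 0.072, "ax": -0.01, "ay": 0, "az": 0, "hand": 0.1},
    {"x": 0, "y": -0.0065, "z": 0.09, "ax": -0.01, "ay": 0, "az": 0, "hand": 0.1},
    {"x": 0, "y": -0.0074, "z": 0.1, "ax": -0.01, "ay": 0, "az": 0, "hand": 0.1},
    {"x": 0, "y": -0.0074, "z": 0.1025, "ax": -0.01, "ay": 0, "az": 0, "hand": 0.1},
    {"x": 0, "y": -0.0074, "z": 0.1025, "ax": -0.01, "ay": 0, "az": 0, "hand": 0.1},
    {"x": 0, "y": -0.0074, "z": 0.1025, "ax": -0.01, "ay": 0, "az": 0, "hand": 0.1},
    {"x": 0, "y": -0.0074, "z": 0.1025, "ax": -0.01, "ay": 0, "az": 0, "hand": 0.1}
  ]
}}

```text
clock: 24.65
tcp_pos: [0.5745, 0.0154, 0.107]
orientation: [0.026, 0.754, 0.656, 0.023]
wrist_force: [-1.3, 0.8, -1.3]
finger_gap: 0.0226
```

```bash
python3 - <<'E'
from h import *
st(); go(.5734,.0157,.0992); m=snap('wrist','w17'); crop('pics/w17.png','pics/w17a.png',230,150,350,380,3)
s=status.get_state(); q_=s['orientation']; Mz=R.from_quat([q_[1],q_[2],q_[3],q_[0]]).as_matrix()[:,2]
gp=s['tcp_pos']-.0187*Mz; print('grip',gp)
p=gp+[-.0005,0,-.1073]; print('base z',p[2],'base top',proj('wrist',p+[-.018,0,0],m),proj('wrist',p+[.018,0,0],m))
E
```

```text
t 24.65 tcp [0.5745 0.0154 0.107 ] yaw 82.06 z [ 0.0686 -0.0094 -0.9976] gap 0.0226 F [-1.3  0.8 -1.3]
shift [ 0.0001 -0.0017  0.0077] rot [0. 0. 0.] dist 0.008
grip [0.57311659 0.01559597 0.12564296]
base z 0.018342964832107594 base top (np.float64(283.7506037527017), np.float64(175.64037634822205)) (np.float64(290.78690750911886), np.float64(223.16664686576658))
```

View pics/w17a.png

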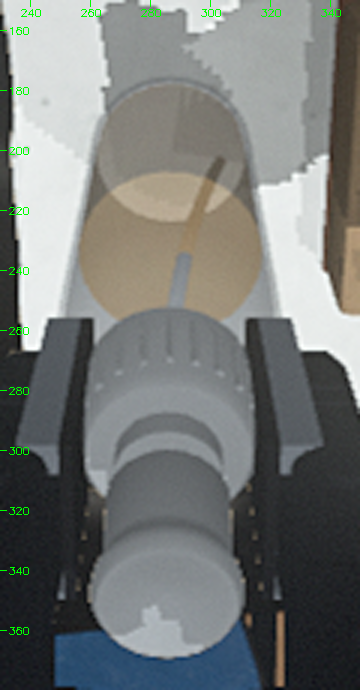

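```bash
python3 - <<'E'
from h import *
go(.5740,.0151,.1015);go(.5740,.0151,.0988)
E
```

```text
shift [-0.0004 -0.0007  0.0055] rot [0. 0. 0.] dist 0.006
shift [-0.0004 -0.0009  0.0081] rot [0. 0. 0.] dist 0.008
```

>>> {"op": "carry_out", "data": {
  "plan": [
    {"x": -0.0004, "y": -0.0007, "z": 0.003, "ax": 0, "ay": 0, "az": 0, "hand": 0.1},
    {"x": -0.0004, "y": -0.0007, "z": 0.0055, "ax": 0, "ay": 0, "az": 0, "hand": 0.1},
    {"x": -0.0004, "y": -0.0009, "z": 0.0075, "ax": 0, "ay": 0, "az": 0, "hand": 0.1},
    {"x": -0.0004, "y": -0.0009, "z": 0.0075, "ax": 0, "ay": 0, "az": 0, "hand": 0.1},
    {"x": -0.0004, "y": -0.0009, "z": 0.0075, "ax": 0, "ay": 0, "az": 0, "hand": 0.1}
  ]
}}

```text
clock: 25.12
tcp_pos: [0.5747, 0.015, 0.1007]
orientation: [0.027, 0.754, 0.656, 0.024]
wrist_force: [-0.9, 1.1, 6.3]
finger_gap: 0.0233
```

```bash
python3 - <<'E'
from h import *
st(); go(.5740,.0151,.0988)
E
```

```text
t 25.12 tcp [0.5747 0.015  0.1007] yaw 82.06 z [ 0.0709 -0.0098 -0.9974] gap 0.0233 F [-0.9  1.1  6.3]
shift [-0.     -0.0009  0.0018] rot [0. 0. 0.] dist 0.002
```

>>> {"op": "carry_out", "data": {
  "plan": [
    {"x": 0, "y": -0.0005, "z": 0.0003, "ax": 0, "ay": 0, "az": 0, "hand": 0.1},
    {"x": 0, "y": -0.0005, "z": 0, "ax": 0, "ay": 0, "az": 0, "hand": 0.4},
    {"x": 0, "y": -0.0005, "z": 0, "ax": 0, "ay": 0, "az": 0, "hand": 0.55},
    {"x": 0, "y": -0.0005, "z": 0, "ax": 0, "ay": 0, "az": 0, "hand": 0.65},
    {"x": 0, "y": -0.0005, "z": 0, "ax": 0, "ay": 0, "az": 0, "hand": 0.65},
    {"x": 0, "y": -0.0005, "z": 0, "ax": 0, "ay": 0, "az": 0, "hand": 0.65}
  ]
}}

```text
clock: 25.62
tcp_pos: [0.5742, 0.0151, 0.1004]
orientation: [0.027, 0.754, 0.656, 0.023]
wrist_force: [-0.6, 0.5, 0.2]
finger_gap: 0.0554
```

```bash
python3 - <<'E'
from h import *
st(); snap('wrist','w18'); go(.5747,.015,.2,82)
E
```

```text
t 25.62 tcp [0.5742 0.0151 0.1004] yaw 82.06 z [ 0.0706 -0.0097 -0.9975] gap 0.0554 F [-0.6  0.5  0.2]
shift [ 0.      0.0076 -0.0992] rot [ 0.0713 -0.0001  0.001 ] dist 0.1
```

View pics/w18.png

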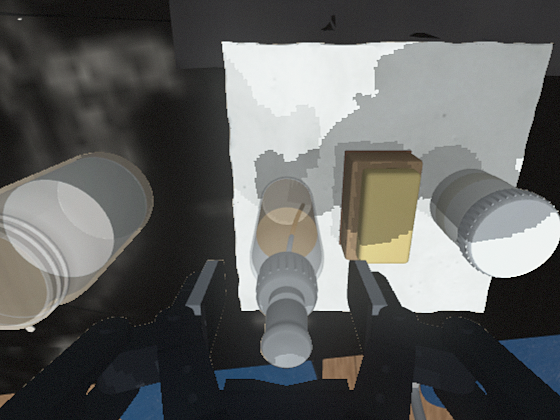

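Bottle stands free, upright, between the open pads (collar about (287,285)). Retreat straight up.

>>> {"op": "carry_out", "data": {
  "plan": [
    {"x": 0, "y": 0.001, "z": -0.015, "ax": 0, "ay": 0, "az": 0, "hand": 0.8},
    {"x": 0, "y": 0.003, "z": -0.04, "ax": 0, "ay": 0, "az": 0, "hand": 1},
    {"x": 0, "y": 0.006, "z": -0.075, "ax": 0.03, "ay": 0, "az": 0, "hand": 1},
    {"x": 0, "y": 0.008, "z": -0.11, "ax": 0.071, "ay": 0, "az": 0, "hand": 1},
    {"x": 0.02, "y": 0.02, "z": -0.145, "ax": 0.071, "ay": 0, "az": 0, "hand": 1},
    {"x": 0.055, "y": 0.04, "z": -0.155, "ax": 0.071, "ay": 0, "az": 0, "hand": 1},
    {"x": 0.06, "y": 0.05, "z": -0.16, "ax": 0.071, "ay": 0, "az": 0, "hand": 1},
    {"x": 0.06, "y": 0.05, "z": -0.16, "ax": 0.071, "ay": 0, "az": 0, "hand": 1},
    {"x": 0.06, "y": 0.05, "z": -0.16, "ax": 0.071, "ay": 0, "az": 0, "hand": 1}
  ]
}}

```text
clock: 26.42
tcp_pos: [0.6208, 0.0695, 0.2632]
orientation: [0.0, 0.754, 0.657, -0.0]
wrist_force: [-0.3, -0.5, -0.4]
finger_gap: 0.0857
```

```bash
python3 - <<'E'
from h import *
st(); snap('wrist','w19'); snap('scene','c19'); crop('pics/w19.png','pics/w19a.png',150,10,420,240,2); crop('pics/w19.png','pics/w19a.png',170,20,410,240,3);crop('pics/c19.png','pics/c19a.png',220,110,400,290,4) if 0 else crop('pics/c19.png','pics/c19a.png',230,130,390,280,4)
E
```

```text
t 26.42 tcp [0.6208 0.0695 0.2632] yaw 82.11 z [ 0.e+00 -2.e-04 -1.e+00] gap 0.0857 F [-0.3 -0.5 -0.4]
```

View pics/w19a.png

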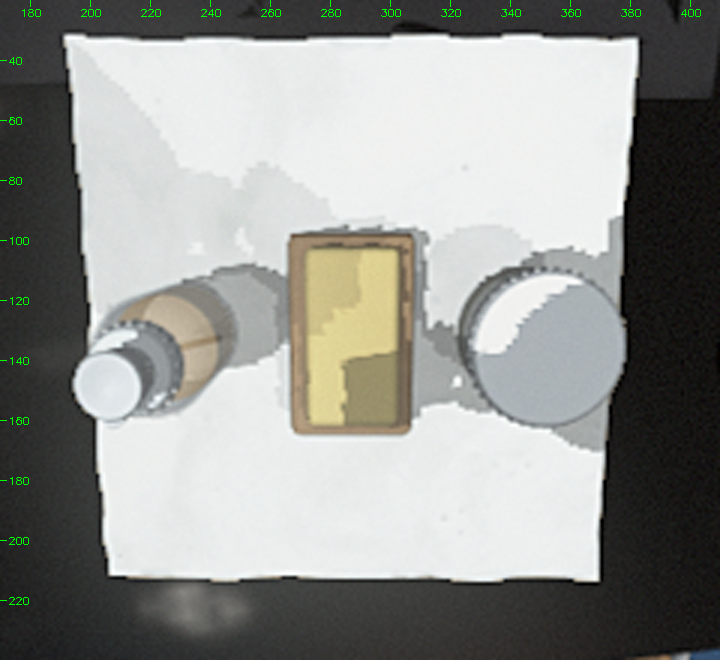

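View pics/c19a.png

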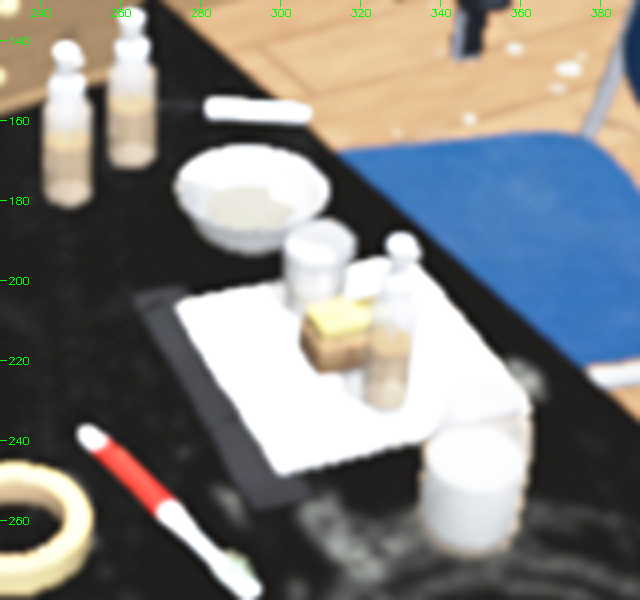

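```bash
python3 - <<'E'
from h import *
m=load('w19'); g=lambda u,v,z: onz('wrist',u,v,z,m)
c=q([g(191.3,31.3,.01),g(382.7,32.3,.01),g(370,213.3,.01),g(205.7,212.7,.01)])
a=np.radians(-7.9); ex=np.array([np.cos(a),np.sin(a)]); ey=np.array([-np.sin(a),np.cos(a)])
def f(n,p): d=p[:2]-c[:2]; print(n,np.round(p[:2],4),'tile',np.round([d@ex,d@ey],4))
f('pot',g(353,136.7,.071)); f('bottle head',g(206,148.7,.149))
wx=q([g(170+x/3,20+y/3,.05) for x,y in [(305,246),(401,246),(396,426),(308,426)]]); f('wax',wx)
bk=q([g(170+x/3,20+y/3,.036) for x,y in [(289,234),(414,234),(411,434),(294,434)]]); f('block',bk)
for n,(x,y) in dict(bottlebase=(.5719,.0153)).items():
    for t in (0,np.pi/2,np.pi,-np.pi/2): u=proj('wrist',[x+.018*np.cos(t),y+.018*np.sin(t),.01],m); print((np.array(u)-[170,20])*3)
for t in (0,.8,np.pi/2,np.pi,-np.pi/2): u=proj('scene',[.5719+.018*np.cos(t),.0153+.018*np.sin(t),.01]); print('sc',(np.array(u)-[230,130])*4)
print('sc head',(np.array(proj('scene',[.5719,.0153,.149]))-[230,130])*4)
E
```

```text
[0.199, 0.1991, 0.2, 0.1993] [0.58   0.0758 0.01  ]
ang 81.82
ang 81.87
ang 172.3
ang 172.58
pot [0.5897 0.1377] tile [0.0011 0.0627]
bottle head [0.5727 0.0149] tile [ 0.0011 -0.0613]
[0.0317, 0.06, 0.0306, 0.06] [0.5795 0.0757 0.05  ]
ang 82.09
ang 82.09
ang 172.36
ang 171.33
wax [0.5795 0.0757] tile [-0.0004 -0.0002]
[0.0428, 0.0692, 0.0424, 0.0692] [0.5804 0.0754 0.036 ]
ang 82.09
ang 82.09
ang 172.59
ang 172.31
block [0.5804 0.0754] tile [ 0.0005 -0.0003]
[199.02311167 377.08756988]
[237.51817008 322.70186892]
[181.42123928 280.40767676]
[143.35791374 336.12660735]
sc [402.62471709 390.9442669 ]
sc [386.47701349 383.23541698]
sc [368.35720758 384.40404067]
sc [361.38170162 405.77032945]
sc [396.12069032 412.48848228]
sc head [399.14059781 241.1091595 ]
```

```bash
python3 - <<'E'
from h import *
print(env.hand_in()); st()
E
```

```text
the job is handed in; nothing more can be done
None
the job is handed in; nothing more can be done
```

The finishing kit is set out on the tile and handed in at about 26 s of the 115 s. I placed things in the order asked: sanding block, wax, pot, then the spray bottle farthest to the robot's right.

My last camera check gave these offsets from the ideal places:

| Item | Offset |
|---|---|
| Sanding block | within 1 mm of the tile centre, angle within about 0.5° |
| Wax | within 1 mm of the tile centre, about 1 mm from the block's centre, angle matching the block |
| Pot | 62.7 mm from centre on the bowl's side, 1.1 mm off the centre line (target 61 mm) |
| Bottle | 61.3 mm from centre on the jar's side, 1.1 mm off the centre line (target 61 mm) |

The pot and bottle stand upright. In the scene picture the bowl, jar and brush show no visible movement from the start. The gripper was open, with its fingertips at least 11 cm above everything, at hand-in.

- **Bottle tilt:** the bottle had swung about 3° in the grip while being carried. I tilted the tool to correct it, checked that it hung upright, and then set it down.
- **Pot reading:** an earlier view put the pot at about the same spot as the final one, about 1 to 2 mm farther out than I aimed. I left it, as that is about the 2 mm accuracy of the camera calibration.

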